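Put the bench bottles back in their racks

TASK

Put the bottles on the counter back in their racks: the two squat brown jars in the block with two round wells, the two tall white bottles in the block with two square wells, and the small dropper bottle in the block with the single round well. Stand each one upright at the bottom of a well of its own, lowering it gently without dropping it or tipping it over, and leave the beaker and the mortar where they are.

Things in the scene. Friction and masses are not known exactly. Their poses are not given: they have to be found in the camera images.
- jar_a_mid (a point): a squat round brown jar with a black screw cap, 50 mm in diameter and 92 mm tall; its straight side runs up to 52 mm, shoulder and cap above that. The two brown jars are alike. The point is on its axis, half-way up (46 mm above its base); z is up along the jar
- jar_b_mid (a point): a squat round brown jar with a black screw cap, 50 mm in diameter and 92 mm tall; its straight side runs up to 52 mm, shoulder and cap above that. The two brown jars are alike. The point is on its axis, half-way up (46 mm above its base); z is up along the jar
- bottle_a_mid (a point): a tall white bottle of square section with rounded corners and a black cap, 56 x 56 mm and 123 mm tall; its flat sides run up to 72 mm, sloping shoulder and cap above that. The two white bottles are alike. The point is on its axis, half-way up (61.5 mm above its base); its x and y axes are square to its flat sides, z is up
- bottle_b_mid (a point): a tall white bottle of square section with rounded corners and a black cap, 56 x 56 mm and 123 mm tall; its flat sides run up to 72 mm, sloping shoulder and cap above that. The two white bottles are alike. The point is on its axis, half-way up (61.5 mm above its base); its x and y axes are square to its flat sides, z is up
- dropper_mid (a point): the small brown dropper bottle with a black rubber teat, 37 mm in diameter and 101 mm tall with the teat; its straight side runs up to 45 mm, sloping shoulder above that. The point is on its axis, on the straight part where it is best gripped, 38 mm above its base; z is up
- round_rack_top (a point): the block with two round wells, 82 mm (its x) by 156 mm (its y), for the brown jars. The wells are 66 mm in diameter, centred 37 mm either side of this point along its y axis. All three rack blocks are fixed to the counter, light grey, 16 mm high, and their wells are 12 mm deep with a floor 4 mm above the counter. This point is at the centre of the block's top face, 16 mm above the counter; z is up
- square_rack_top (a point): the block with two square wells, 86 mm (its x) by 168 mm (its y), for the white bottles. The wells are 72 x 72 mm, sides along the block's x and y, centred 41 mm either side of this point along its y axis. All three rack blocks are fixed to the counter, light grey, 16 mm high, and their wells are 12 mm deep with a floor 4 mm above the counter. This point is at the centre of the block's top face, 16 mm above the counter; z is up
- small_rack_top (a point): the small block, 70 x 70 mm, with a single round well 53 mm in diameter under this point, for the dropper bottle. All three rack blocks are fixed to the counter, light grey, 16 mm high, and their wells are 12 mm deep with a floor 4 mm above the counter. This point is at the centre of the block's top face, 16 mm above the counter; z is up
- beaker_mid (a point): an empty glass beaker, 44 mm in diameter and 54 mm tall, standing loose among the bottles; not to be moved. The point is its centre, 27 mm above its base
- mortar_mid (a point): a loose white porcelain mortar, 83 mm in diameter and 50 mm tall, at the left of the work; not to be moved. The point is its centre, 25 mm above its base
Not all that is in view belongs to the job. Leave any green or yellow look-alike of the part that bears dropper_mid alone.

How it is judged:
By the outcome, as a careful person would: the job done as asked, in the order asked, and still so for the second after the job is handed in, with the robot touching nothing.
It also fails if it takes over 136 s, if anything falls off the work surface, if the arm or the gripper's body presses on something with over 40 N, if the wrist force passes 120 N, or if a joint passes its speed limit or range.

ROBOT

A 6-joint arm with a two-finger parallel gripper is mounted at the origin on a cart in front of the work surface, level with it; the furniture and walls round the work are solid. World frame = base frame: x ahead of the robot, y to its left, z up, the work surface at z = 0. Lengths are in m, angles in degrees, forces in N, time in s.
With the tool pointing down it reaches from about 0.35 to 0.875 m from the base axis. Payload 4.2 kg.
Tool frame: the origin (TCP) lies on the front face of the gripper's body, between the roots of the fingers; the fingertips stand 70 mm ahead of it and the grasp point (between the pads) lies 51 mm ahead of it (r.nose_length is the distance from the TCP to the fingertips, in m); z points along the fingers, y is the direction in which the jaws open and shut (so a half turn about z gives the same grasp; the last joint's range is limited). The gripper opens to 87 mm and grips with 3 to 60 N. Pads are 19 mm wide; open, the fingers measure 117 mm over their backs; the gripper's body (75 mm by 190 mm) begins 51 mm behind the grasp point.
Start: joints at [92.166, 22.042, 0.453, 0, -68.411, -14.817], TCP at [0.137, 0.61, 0.292] pointing down, gripper open.
Joint ranges: [-179.83, 179.83], [-69.29, 118.12], [-61.27, 80.66], [-181.25, 117.63], [-171.15, -9.14], [-177.46, 177.46]. Speed limits (degrees/s): [159.86, 159.86, 180, 180, 180, 180].

INTERFACE

Orientations are given as a 3x3 rotation matrix whose columns are the frame's x, y, z axes.
In Python, from station import telemetry, capture, order, r gives the robot as it stands.
- The arm moves only by the tool drive_tool, never from a script. Its argument "series" is a list of rows, each a list of 4 numbers: the shift along the tool's x, y, z as a fraction of full scale, then the turn about the tool's z as a fraction of full scale. In form: [[dx, dy, dz, turn], ...]. A call has 1 to 10 rows; each row is the pose to reach, as a shift and turn from the pose commanded when the call began, along the tool's axes at that moment; what a row does not reach only later rows make up. Full scale, the value 1, is 0.12 m for a shift and 2 rad for a turn. A row lasts 1/8 s, in which the tool goes at most 62.5 mm and 10.7 degrees, less where a joint would pass 70% of its speed; a pose out of reach is approached as far as the arm can. A call with a number of a shift or a turn outside -1 to 1 is refused whole. A call with a gripper value outside its range is refused whole. "fingers" is the finger opening in mm, from 0 to 87, set as the call begins (left out, the last holds). The fingers move at their own pace and stop on an object; the grip force is fixed at half the most. Time passes only in rows, so rows that repeat a pose let the fingers close. It gives the time, the measured TCP pose, the force and the opening at its end, in the units of the state.
- telemetry.sense(): the state, without advancing time (a new reading comes with each control period).
- capture(name): name is "scene" or "top" or "wrist"; returns a dict with "color" (480x640x3 uint8, blue, green, red), "fx", "fy", "cx", "cy" (pixels), "eye" and "attitude" of the camera in the world; the wrist camera has in their place "mount" (4x4, takes a point from camera to tool coordinates, whose origin is the TCP and whose axes are the flange's). Camera axes: x right, y up, looking along -z (the intrinsics and any distortion apply to the point x, -y, -z); pixel columns grow to the right and rows downward; lengths in m; the calibration is good to about 2 mm. The wrist camera is an equidistant fisheye: a pixel r from the principal point sees the ray r / f radians off the axis. A picture is of the moment at which its call begins: read the wrist's pose just before it. There is no depth.
- order.finish_job(): hands the job in, once; it reports no verdict.
The state is a dict: "time_s": time; "joints": joint angles; "joint_velocities": joint speeds; "effort": joint torques, N m; "tcp_pos": TCP position; "ee_rot": TCP orientation; "wrist_force": force on the tool from outside, world axes, zero at the start; "moment": the same for the moment, N m; "gripper_width": opening from 0.0 (shut) to 1.0 (fully open).
Only numpy, scipy, OpenCV 4.12 (cv2) and the standard library are available. Lean on these libraries where they do the work, as an engineer would, in place of code of your own. Each camera call takes 0.05 s, during which the arm holds its last target. There are 200 camera calls.

## Working session

There is one attempt and no reset: what is moved stays moved. The work goes in short steps, Python scripts to look and compute and a tool call to move; the robot and the scene stay as the last step left them, time stands still between calls to the robot, and variables do not carry over. Pictures are saved under pics/ and viewed, about 12 in all and at most 16, crops included, and the job is handed in when it is done.

Besides the shell and the picture viewer there is one more tool, called after "Call:" by a JSON object that holds its "method" and its "body", one argument or row to a line. drive_tool: Moves the arm, as the interface text tells. Shift numbers are shares of 0.12 m and turn numbers shares of 2 rad, none past 1 either way. Its arguments: {"type":"object","properties":{"series":{"type":"array","items":{"type":"array","items":{"type":"number","minimum":-1,"maximum":1}}},"fingers":{"type":"number"}},"required":["series"]}

```bash
mkdir -p pics; ls; python3 - <<'E'
from station import telemetry, capture, order, r
import cv2,pickle
s=telemetry.sense()
print(s)
for n in ["scene","top","wrist"]:
    c=capture(n); cv2.imwrite(f"pics/{n}0.png",c["color"]); pickle.dump(c,open(f"{n}0.pkl","wb"))
    print(n,{k:v for k,v in c.items() if k!="color"})
E
```

```text
pics
{'time_s': 0.0, 'joints': array([ 9.21653656e+01,  2.20902343e+01,  3.79347957e-01, -2.97238340e-02,
       -6.84105763e+01, -1.48165988e+01]), 'joint_velocities': array([-0.05620006, -0.00130069,  0.05648631, -0.13125229,  0.10748399,
        0.1034195 ]), 'effort': array([ 9.67636151e-04, -3.90665996e+01,  1.87401885e+01,  4.21989843e+00,
        1.09033185e-02, -1.95314728e-04]), 'tcp_pos': array([0.13675844, 0.60938817, 0.29116014]), 'ee_rot': array([[ 9.75679389e-01, -2.19202117e-01, -4.01942169e-04],
       [-2.19202472e-01, -9.75677053e-01, -2.13658879e-03],
       [ 7.61790342e-05,  2.17273236e-03, -9.99997637e-01]]), 'wrist_force': array([-0.92269463, -0.0599781 , -0.21346054]), 'moment': array([-0.04078927,  0.07557097,  0.00553583]), 'gripper_width': 0.9999167764689489}
scene {'fx': 547.878448660749, 'fy': 547.878448660749, 'cx': 318.22033660012045, 'cy': 234.4392116933423, 'eye': array([0.06403469, 1.03707021, 0.95266573]), 'attitude': array([[-0.87365346,  0.33283937, -0.35489095],
       [-0.48630364, -0.57420252,  0.65863513],
       [ 0.01544042,  0.74800362,  0.66351501]])}
top {'fx': 565.5957204822269, 'fy': 565.5957204822269, 'cx': 313.0755165912748, 'cy': 247.10499318936718, 'eye': array([0.26183557, 0.17236889, 1.53933604]), 'attitude': array([[ 0.02585422,  0.9829566 , -0.18201068],
       [-0.99952559,  0.02846703,  0.01175699],
       [ 0.01673792,  0.18162037,  0.98322626]])}
wrist {'fx': 371.64829954431775, 'fy': 371.64829954431775, 'cx': 319.0382605926808, 'cy': 236.13148950513641, 'mount': array([[-1.97608574e-05,  9.60512939e-01,  2.78235320e-01,
         7.65368814e-02],
       [ 9.99999906e-01,  1.39392003e-04, -4.10181450e-04,
         8.38340145e-04],
       [-4.32768369e-04,  2.78235286e-01, -9.60512852e-01,
        -9.28599203e-02],
       [ 0.00000000e+00,  0.00000000e+00,  0.00000000e+00,
         1.00000000e+00]])}
```

View pics/top0.png

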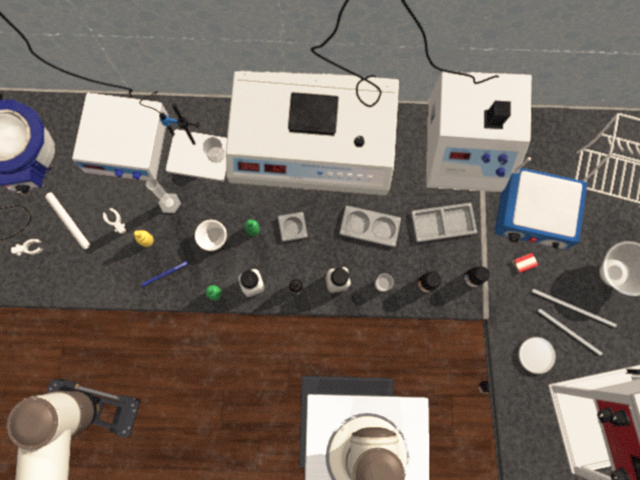

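View pics/scene0.png

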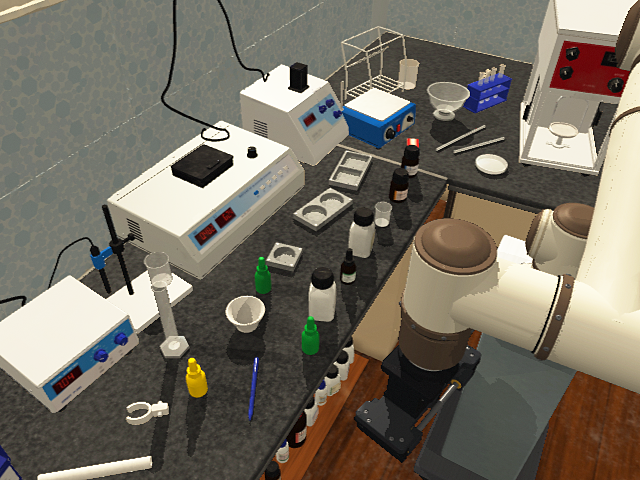

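The top view shows the row left to right: green decoy (214,293), white bottle (251,282), dropper (296,286), white bottle (338,278), beaker (385,283), and jars (429,282) and (477,276). The racks are small (292,227), round (371,225) and square (445,222), with the mortar at (210,235). In the scene view the arm hides none of the parts. Next I'll zoom in on both views for accurate pixels.

```bash
python3 - <<'E'
import cv2,numpy as np
a=cv2.imread("pics/top0.png")
def crop(im,x0,x1,y0,y1,k,fn,gain=1.0,step=20):
    c=cv2.resize(im[y0:y1,x0:x1],None,fx=k,fy=k,interpolation=cv2.INTER_CUBIC)
    c=np.clip(c.astype(float)*gain+15,0,255).astype(np.uint8)
    for x in range((x0+step-1)//step*step,x1,step):
        cv2.line(c,((x-x0)*k,0),((x-x0)*k,8),(0,255,255),1); cv2.putText(c,str(x),((x-x0)*k,18),0,.35,(0,255,255),1)
    for y in range((y0+step-1)//step*step,y1,step):
        cv2.line(c,(0,(y-y0)*k),(8,(y-y0)*k),(0,255,255),1); cv2.putText(c,str(y),(10,(y-y0)*k+4),0,.35,(0,255,255),1)
    return c
A=crop(a,195,355,200,300,5,"",1.5,10); 
B=crop(a,335,495,200,300,5,"",1.5,10)
cv2.imwrite("pics/topL.png",A); cv2.imwrite("pics/topR.png",B)
E
```

```text
(no output)
```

View pics/topL.png

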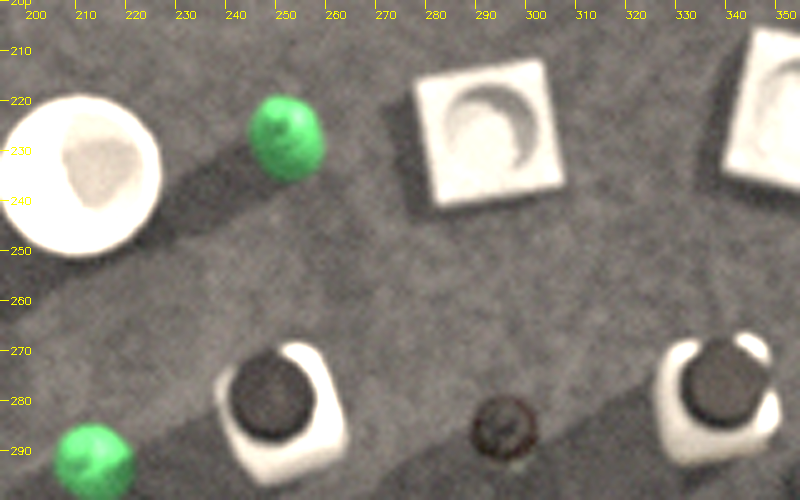

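View pics/topR.png

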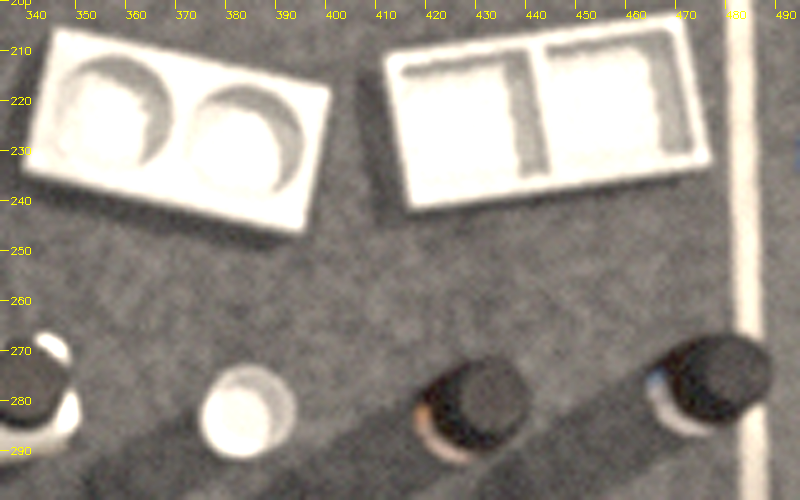

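The crops show cap tops at: white L (249.4,279), white R (339.6,277), dropper (295.8,285.6), jars (434,279) and (483.4,274.4). Both white bottles look turned about 15–20°. Rack corners are clear as well.

```bash
cat > h.py <<'E'
import numpy as np,pickle,cv2
def ray(c,u,v):
    d=np.array([(u-c["cx"])/c["fx"],-(v-c["cy"])/c["fy"],-1.]); return np.array(c["eye"]),np.array(c["attitude"])@d
def onz(c,u,v,z):
    e,d=ray(c,u,v); return e+d*(z-e[2])/d[2]
def proj(c,p):
    q=np.array(c["attitude"]).T@(np.asarray(p)-c["eye"]); return np.array([c["cx"]+c["fx"]*q[0]/-q[2],c["cy"]-c["fy"]*q[1]/-q[2]])
E
cat > m.py <<'E'
from h import *
t=pickle.load(open("top0.pkl","rb")); s=pickle.load(open("scene0.pkl","rb"))
L=lambda x,y:(195+(x+.5)/5-.5,200+(y+.5)/5-.5); R=lambda x,y:(335+(x+.5)/5-.5,200+(y+.5)/5-.5)
for n,p,z in [("whiteL",L(272,395),.123),("whiteR",L(723,385),.123),("dropper",L(505,430),.09),("jar1",R(495,395),.092),("jar2",R(742,372),.092),("beaker",R(248,412),.03),("greenL",L(95,462),.05),("greenU",L(287,138),.05),("mortar",L(80,175),.05)]:
    P=onz(t,*p,z); print(n,P.round(4),"scene top px",proj(s,P).round(1), "base", proj(s,[P[0],P[1],0]).round(1))
for n,f,q in [("small",L,[(413,82),(545,60),(567,183),(435,207)]),("round",R,[(57,27),(330,88),(305,235),(22,172)]),("square",R,[(383,57),(683,12),(712,162),(412,210)])]:
    C=np.array([onz(t,*f(*a),.016) for a in q]); c=C.mean(0)
    e=C[1]-C[0]+C[2]-C[3]; w=np.linalg.norm(e)/2
    g=C[0]-C[3]+C[1]-C[2]
    print(n,c.round(4),"long side (image right) dir deg",np.degrees(np.arctan2(e[1],e[0])).round(1),"len",w.round(4),"other",(np.linalg.norm(g)/2).round(4),np.degrees(np.arctan2(g[1],g[0])).round(1),"scene",proj(s,c).round(1))
# white edges at z=.072
for n,a,b in [("L right",(320,350),(347,440)),("L bottom",(262,485),(345,455)),("R bottom",(680,465),(770,435)),("R left",(655,400),(670,455))]:
    d=onz(t,*L(*b),.07)-onz(t,*L(*a),.07); print(n,np.degrees(np.arctan2(d[1],d[0])).round(1))
print("instr front",onz(t,232,187,0).round(3),onz(t,392,190,0).round(3),"box2",onz(t,430,187,0).round(3))
A=cv2.imread("pics/scene0.png")[130:350,230:430]
B=cv2.resize(A,None,fx=2.7,fy=2.7,interpolation=cv2.INTER_CUBIC)
for x in range(240,430,20): cv2.putText(B,str(x),(int((x-230)*2.7),10),0,.35,(0,255,255),1); cv2.line(B,(int((x-230)*2.7),10),(int((x-230)*2.7),18),(0,255,255),1)
for y in range(140,350,20): cv2.putText(B,str(y),(8,int((y-130)*2.7)+4),0,.35,(0,255,255),1)
cv2.imwrite("pics/sceneC.png",B)
E
python3 m.py
```

```text
whiteL [0.4388 0.3145 0.123 ] scene top px [323.5 272.7] base [322.3 310.8]
whiteR [0.4502 0.0875 0.123 ] scene top px [364.8 212.3] base [361.3 249.7]
dropper [0.4282 0.1974 0.09  ] scene top px [351.8 252.7] base [349.7 280. ]
jar1 [ 0.456  -0.1586  0.092 ] scene top px [400.8 171.1] base [397.1 197.7]
jar2 [ 0.4716 -0.2873  0.092 ] scene top px [413.  147.4] base [409.  173.5]
beaker [ 0.4514 -0.0394  0.03  ] scene top px [382.4 213.1] base [381.3 221.7]
greenL [0.4098 0.4132 0.05  ] scene top px [312.1 332.1] base [311.9 346.9]
greenU [0.5872 0.3203 0.05  ] scene top px [264.8 273.4] base [265.9 288.3]
mortar [0.5637 0.4301 0.05  ] scene top px [245.9 309.2] base [247.5 324. ]
small [0.6009 0.2121 0.016 ] long side (image right) dir deg -78.2 len 0.0738 other 0.0711 11.7 scene [284.9 253.9]
round [ 0.6088 -0.0023  0.016 ] long side (image right) dir deg -101.2 len 0.1571 other 0.0847 -10.9 scene [323.7 206.1]
square [ 0.6264 -0.2074  0.016 ] long side (image right) dir deg -79.4 len 0.1704 other 0.087 9.8 scene [351.4 167.3]
L right -161.1
L bottom -68.4
R bottom -70.0
R left -163.6
instr front [0.712 0.387 0.   ] [ 0.717 -0.065  0.   ] box2 [ 0.73  -0.173  0.   ]
```

View pics/sceneC.png

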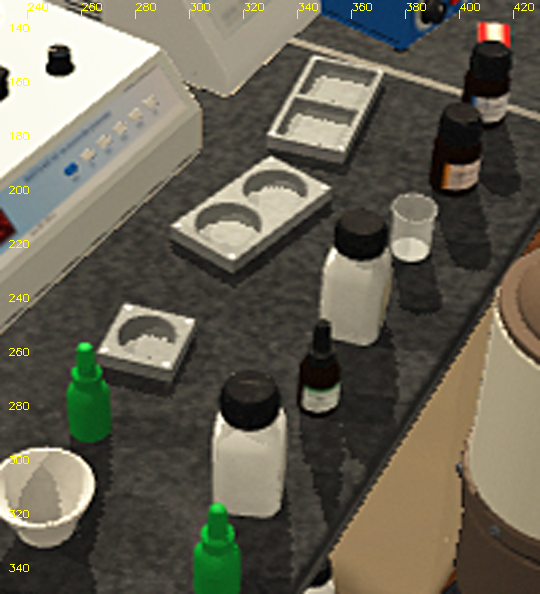

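The scene view agrees with the top-view positions to within about 3 px. Next is a small planner that turns world waypoints into move fractions. I'll turn the tool so the wrist camera faces the robot, away from the instruments, and start with the nearer jar.

```bash
cat > plan.py <<'E'
# usage: python3 plan.py "x y z yaw" ...   prints call fractions, chained ideally from the present pose
import sys,numpy as np
from station import telemetry
s=telemetry.sense(); p=np.array(s["tcp_pos"]); R=s["ee_rot"]; yaw=np.degrees(np.arctan2(R[1,0],R[0,0]))
print("t",round(s["time_s"],2),"p",p.round(4),"yaw",yaw.round(2),"w",round(s["gripper_width"]*87,1),"F",np.round(s["wrist_force"],1),"j",np.round(s["joints"],0))
for a in sys.argv[1:]:
    t=a.split(); q=np.array([float(v) if v!="." else p[i] for i,v in enumerate(t[:3])]); y=float(t[3]) if t[3]!="." else yaw
    c,s_=np.cos(np.radians(yaw)),np.sin(np.radians(yaw)); d=q-p
    sh=np.array([c*d[0]+s_*d[1], s_*d[0]-c*d[1], -d[2]])/.12; dy=(y-yaw)
    dy=dy+360 if dy<-270 else dy
    print(a,"->",sh.round(3),"turn",round(-np.radians(dy)/2,3)); p,yaw=q,y
E
python3 plan.py "0.25 0.55 0.29 -60" "0.37 0.45 0.29 -115" "0.45 0.33 0.29 -170" "0.45 0.21 0.29 -170" "0.45 0.09 0.29 -170"  "0.455 -0.03 0.29 -170" "0.456 -0.145 0.24 -170"
```

```text
t 0.15 p [0.1368 0.6095 0.2914] yaw -12.66 w 87.2 F [-0.5  0.3  0.1] j [ 92.  22.   0.  -0. -68. -15.]
0.25 0.55 0.29 -60 -> [1.029 0.277 0.012] turn 0.413
0.37 0.45 0.29 -115 -> [ 1.222 -0.449 -0.   ] turn 0.48
0.45 0.33 0.29 -170 -> [ 0.625 -1.027 -0.   ] turn 0.48
0.45 0.21 0.29 -170 -> [ 0.174 -0.985 -0.   ] turn -0.0
0.45 0.09 0.29 -170 -> [ 0.174 -0.985 -0.   ] turn -0.0
0.455 -0.03 0.29 -170 -> [ 0.133 -0.992 -0.   ] turn -0.0
0.456 -0.145 0.24 -170 -> [ 0.158 -0.945  0.417] turn -0.0
```

Call:
{"method": "drive_tool", "body": {
  "series": [
    [0.5,0.14,0,0.2],
    [1,0.28,0,0.41],
    [1,0.28,0,0.41],
    [1,0.28,0,0.41],
    [1,0.28,0,0.41]
  ],
  "fingers": 87
}}

```text
time_s: 0.78
tcp_pos: [0.2469, 0.5504, 0.2919]
ee_rot: [[0.502, -0.865, -0.0], [-0.865, -0.502, -0.001], [0.0, 0.001, -1.0]]
wrist_force: [-0.4, -0.1, 0.6]
gripper_width: 0.999
```

Call:
{"method": "drive_tool", "body": {
  "series": [
    [0.5,-0.2,0,0.24],
    [1,-0.4,0,0.48],
    [1,-0.4,0,0.48],
    [1,-0.4,0,0.48],
    [1,-0.4,0,0.48],
    [1,-0.4,0,0.48]
  ]
}}

```text
time_s: 1.52
tcp_pos: [0.3486, 0.4713, 0.2919]
ee_rot: [[-0.416, -0.909, -0.0], [-0.909, 0.416, -0.001], [0.001, 0.0, -1.0]]
wrist_force: [0.8, -0.0, 0.7]
gripper_width: 1.0
```

Call:
{"method": "drive_tool", "body": {
  "series": [
    [0.35,-0.5,0,0.24],
    [0.7,-1,0,0.48],
    [0.7,-1,0,0.48],
    [0.7,-1,0,0.48],
    [0.7,-1,0,0.48],
    [0.7,-1,0,0.48]
  ]
}}

```text
time_s: 2.28
tcp_pos: [0.4227, 0.345, 0.2921]
ee_rot: [[-0.983, -0.183, -0.0], [-0.183, 0.983, -0.0], [0.0, -0.0, -1.0]]
wrist_force: [-0.5, 0.0, 0.6]
gripper_width: 0.998
```

```bash
python3 plan.py "0.45 0.21 0.29 -170" "0.45 0.09 0.29 -170"  "0.455 -0.03 0.29 -170" "0.456 -0.145 0.24 -170"
```

```text
t 2.27 p [0.4227 0.345  0.2921] yaw -169.47 w 86.8 F [-0.5  0.   0.6] j [  56.   14.  -11.   -0.  -65. -136.]
0.45 0.21 0.29 -170 -> [-0.018 -1.148  0.018] turn 0.005
0.45 0.09 0.29 -170 -> [ 0.174 -0.985 -0.   ] turn -0.0
0.455 -0.03 0.29 -170 -> [ 0.133 -0.992 -0.   ] turn -0.0
0.456 -0.145 0.24 -170 -> [ 0.158 -0.945  0.417] turn -0.0
```

Call:
{"method": "drive_tool", "body": {
  "series": [
    [0.06,-0.4,0,0],
    [0.12,-0.9,0,0],
    [0.12,-1,0,0]
  ]
}}

```text
time_s: 2.65
tcp_pos: [0.4296, 0.2219, 0.2924]
ee_rot: [[-0.983, -0.182, -0.0], [-0.182, 0.983, -0.0], [0.0, -0.0, -1.0]]
wrist_force: [0.2, 0.5, -0.0]
gripper_width: 0.998
```

Call:
{"method": "drive_tool", "body": {
  "series": [
    [0.06,-0.5,0,0],
    [0.12,-1,0,0],
    [0.12,-1,0,0]
  ]
}}

```text
time_s: 3.02
tcp_pos: [0.4374, 0.1013, 0.2924]
ee_rot: [[-0.984, -0.179, 0.0], [-0.179, 0.984, -0.0], [-0.0, -0.0, -1.0]]
wrist_force: [0.6, 0.2, -0.4]
gripper_width: 0.999
```

Call:
{"method": "drive_tool", "body": {
  "series": [
    [0.06,-0.5,0,0],
    [0.12,-1,0,0],
    [0.12,-1,0,0]
  ]
}}

```text
time_s: 3.4
tcp_pos: [0.4453, -0.0188, 0.2922]
ee_rot: [[-0.984, -0.178, 0.0], [-0.178, 0.984, -0.0], [-0.0, -0.0, -1.0]]
wrist_force: [0.1, 0.3, 0.5]
gripper_width: 1.001
```

Call:
{"method": "drive_tool", "body": {
  "series": [
    [0.06,-0.5,0.2,0],
    [0.12,-0.9,0.4,0],
    [0.12,-1,0.42,0],
    [0.12,-1,0.42,0]
  ]
}}

```text
time_s: 3.9
tcp_pos: [0.4534, -0.1368, 0.2419]
ee_rot: [[-0.983, -0.181, 0.0], [-0.181, 0.983, -0.0], [-0.0, -0.0, -1.0]]
wrist_force: [0.7, 0.0, 0.0]
gripper_width: 1.001
```

```bash
cat > wr.py <<'E'
# wrist helpers: pixel -> world on plane z; world -> pixel
import numpy as np
def T(s):
    M=np.eye(4); M[:3,:3]=s["ee_rot"]; M[:3,3]=s["tcp_pos"]; return M
def wonz(c,s,u,v,z):
    M=T(s)@c["mount"]; a=np.array([u-c["cx"],v-c["cy"]]); rr=np.hypot(*a); th=rr/c["fx"]
    d=np.array([np.sin(th)*a[0]/rr,-np.sin(th)*a[1]/rr,-np.cos(th)]); d=M[:3,:3]@d; e=M[:3,3]
    return e+d*(z-e[2])/d[2]
def wproj(c,s,p):
    M=np.linalg.inv(T(s)@c["mount"]); q=M[:3,:3]@np.asarray(p)+M[:3,3]; th=np.arctan2(np.hypot(q[0],q[1]),-q[2]); f=np.arctan2(-q[1],q[0])
    return np.array([c["cx"]+c["fx"]*th*np.cos(f),c["cy"]+c["fx"]*th*np.sin(f)])
E
cat > look.py <<'E'
import sys,cv2,pickle; from station import telemetry,capture
n=sys.argv[1]; s=telemetry.sense(); c=capture("wrist"); pickle.dump((c,s),open(f"{n}.pkl","wb")); cv2.imwrite(f"pics/{n}.png",c["color"])
E
python3 plan.py "0.456 -0.159 0.15 -170"; python3 look.py w1
```

```text
t 3.9 p [ 0.4534 -0.1368  0.2419] yaw -169.57 w 87.1 F [0.7 0.  0. ] j [  3.  10. -24.   0. -56. -83.]
0.456 -0.159 0.15 -170 -> [ 0.012 -0.186  0.766] turn 0.004
```

View pics/w1.png

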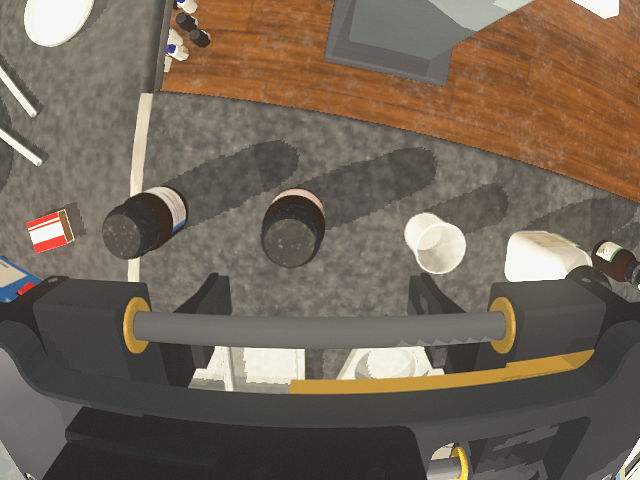

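Jar 1's cap top is at about (291,242) and jar 2's at about (130,231). The white bottle and beaker are on the right, and the racks are behind the fingers.

```bash
python3 - <<'E'
import pickle; from wr import *
c,s=pickle.load(open("w1.pkl","rb"))
for n,u,v,z in [("jar1",291,242,.092),("jar2",130,231,.092),("beaker top",443,247,.054)]: print(n,wonz(c,s,u,v,z).round(4))
for n,p in [("jar1top",[.456,-.1586,.092]),("jar1base near",[.431,-.1586,0.0]),("jar2",[.4716,-.2873,.092])]: print(n,wproj(c,s,p).round(1))
E
python3 plan.py "0.456 -0.159 0.15 -170" "0.456 -0.159 0.097 -170" "0.456 -0.159 0.215 -170" "0.53 -0.1 0.215 -170" "0.6016 -0.0386 0.19 -170" "0.6016 -0.0386 0.101 -170"
```

```text
jar1 [ 0.4551 -0.157   0.092 ]
jar2 [ 0.4691 -0.2776  0.092 ]
beaker top [ 0.449  -0.0348  0.054 ]
jar1top [288.6 242.8]
jar1base near [301.1 187.1]
jar2 [119.1 232. ]
t 3.95 p [ 0.4534 -0.1364  0.2423] yaw -169.52 w 86.6 F [-0.4 -0.4  0.1] j [  3.  10. -24.   0. -56. -83.]
0.456 -0.159 0.15 -170 -> [ 0.013 -0.189  0.769] turn 0.004
0.456 -0.159 0.097 -170 -> [-0.     0.     0.442] turn -0.0
0.456 -0.159 0.215 -170 -> [-0.     0.    -0.983] turn -0.0
0.53 -0.1 0.215 -170 -> [-0.693  0.377 -0.   ] turn -0.0
0.6016 -0.0386 0.19 -170 -> [-0.676  0.4    0.208] turn -0.0
0.6016 -0.0386 0.101 -170 -> [-0.     0.     0.742] turn -0.0
```

Call:
{"method": "drive_tool", "body": {
  "series": [
    [0.01,-0.1,0.2,0],
    [0.01,-0.18,0.4,0],
    [0.01,-0.18,0.6,0],
    [0.01,-0.18,0.77,0],
    [0.01,-0.18,0.77,0]
  ]
}}

```text
time_s: 4.58
tcp_pos: [0.4552, -0.1574, 0.1491]
ee_rot: [[-0.983, -0.183, -0.002], [-0.183, 0.983, 0.0], [0.002, 0.0, -1.0]]
wrist_force: [-1.1, -0.2, 0.3]
gripper_width: 1.0
```

Call:
{"method": "drive_tool", "body": {
  "series": [
    [0,0,0.12,0],
    [0,0,0.24,0],
    [0,0,0.36,0],
    [0,0,0.44,0],
    [0,0,0.44,0],
    [0,0,0.44,0]
  ]
}}

```text
time_s: 5.32
tcp_pos: [0.4557, -0.1587, 0.0974]
ee_rot: [[-0.984, -0.18, 0.001], [-0.18, 0.984, -0.0], [-0.001, -0.0, -1.0]]
wrist_force: [0.2, 0.1, -0.4]
gripper_width: 0.996
```

Call:
{"method": "drive_tool", "body": {
  "series": [
    [0,0,0,0],
    [0,0,0,0],
    [0,0,0,0],
    [0,0,0,0],
    [0,0,0,0],
    [0,0,0,0],
    [0,0,0,0],
    [0,0,0,0]
  ],
  "fingers": 35
}}

```text
time_s: 6.32
tcp_pos: [0.455, -0.1589, 0.0966]
ee_rot: [[-0.984, -0.18, -0.0], [-0.18, 0.984, 0.0], [0.0, 0.0, -1.0]]
wrist_force: [-0.5, 1.1, 1.1]
gripper_width: 0.555
```

```bash
python3 plan.py
```

```text
t 6.33 p [ 0.455  -0.1589  0.0966] yaw -169.64 w 48.3 F [-0.5  1.1  1.1] j [  0.  23. -33.  -0. -34. -80.]
```

Call:
{"method": "drive_tool", "body": {
  "series": [
    [0,0,-0.08,0],
    [0,0,-0.2,0],
    [0,0,-0.4,0],
    [0,0,-0.6,0],
    [0,0,-0.8,0],
    [0,0,-0.9,0],
    [0,0,-0.9,0]
  ]
}}

```text
time_s: 7.2
tcp_pos: [0.4552, -0.1589, 0.2053]
ee_rot: [[-0.984, -0.18, 0.002], [-0.18, 0.984, 0.0], [-0.002, -0.0, -1.0]]
wrist_force: [-1.3, 0.6, -2.6]
gripper_width: 0.552
```

```bash
python3 plan.py "0.53 -0.1 0.205 -170" "0.601 -0.0405 0.17 -170" "0.601 -0.0405 0.103 -170"
```

```text
t 7.2 p [ 0.4552 -0.1589  0.2053] yaw -169.65 w 48.1 F [-1.3  0.6 -2.6] j [  0.  13. -26.  -0. -50. -80.]
0.53 -0.1 0.205 -170 -> [-0.701  0.371  0.002] turn 0.003
0.601 -0.0405 0.17 -170 -> [-0.669  0.386  0.292] turn -0.0
0.601 -0.0405 0.103 -170 -> [-0.     0.     0.558] turn -0.0
```

Call:
{"method": "drive_tool", "body": {
  "series": [
    [-0.12,0.06,0,0],
    [-0.3,0.15,0,0],
    [-0.5,0.26,0,0],
    [-0.7,0.37,0,0],
    [-0.7,0.37,0,0]
  ]
}}

```text
time_s: 7.82
tcp_pos: [0.5322, -0.0981, 0.2036]
ee_rot: [[-0.983, -0.183, -0.0], [-0.183, 0.983, -0.0], [0.0, -0.0, -1.0]]
wrist_force: [0.2, -0.7, -2.0]
gripper_width: 0.553
```

Call:
{"method": "drive_tool", "body": {
  "series": [
    [-0.2,0.1,0,0],
    [-0.4,0.23,0.15,0],
    [-0.55,0.33,0.3,0],
    [-0.67,0.385,0.45,0],
    [-0.67,0.385,0.62,0],
    [-0.67,0.385,0.62,0],
    [-0.67,0.385,0.62,0]
  ]
}}

```text
time_s: 8.7
tcp_pos: [0.6009, -0.0401, 0.1306]
ee_rot: [[-0.984, -0.18, 0.0], [-0.18, 0.984, -0.0], [-0.0, -0.0, -1.0]]
wrist_force: [0.9, 0.3, -2.2]
gripper_width: 0.553
```

```bash
python3 plan.py "0.601 -0.0405 0.103 -170"; python3 look.py w2; python3 - <<'E'
from station import capture
import cv2,numpy as np
a=cv2.imread("pics/w2.png")
c=capture("scene")["color"]; cv2.imwrite("pics/s2.png",c)
c=cv2.resize(c[130:260,270:410],None,fx=3,fy=3,interpolation=cv2.INTER_CUBIC)
b=cv2.resize(a,(360,270)); H=np.zeros((390,420+360,3),np.uint8); H[:390,:420]=c; H[:270,420:]=b; cv2.imwrite("pics/v2.png",H)
E
```

```text
t 8.7 p [ 0.6009 -0.0401  0.1306] yaw -169.62 w 48.1 F [ 0.9  0.3 -2.2] j [ 12.  29. -14.   0. -47. -91.]
0.601 -0.0405 0.103 -170 -> [-0.    -0.003  0.23 ] turn 0.003
```

View pics/v2.png

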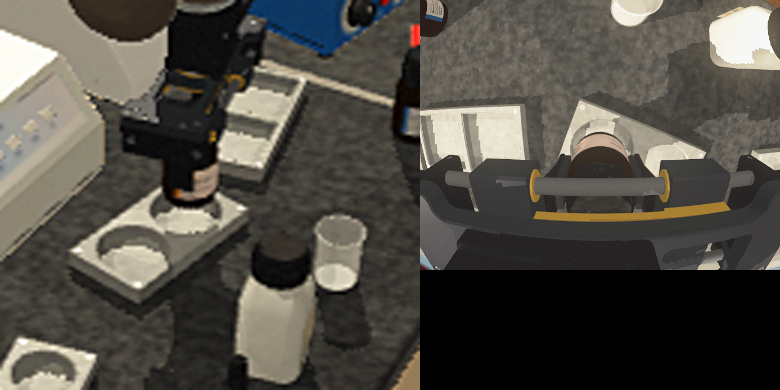

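The jar hangs over the far well, whose rim ellipse is centred near crop (186,211), or scene (332,200). I'll compare that with the model numerically.

```bash
python3 - <<'E'
from h import *
s=pickle.load(open("scene0.pkl","rb"))
# undisturbed first picture: light well rims; print predicted well centres
for n,p in [("rA",[.6016,-.0386,.016]),("rB",[.616,.034,.016]),("sm",[.6009,.2121,.016])]: print(n,proj(s,p).round(1))
# from sceneC crop rims: round A centre (277,187), B (229,222), small (149,333) in 2.7x crop at (230,130)
for n,x,y in [("rA",277,187),("rB",229,222),("sm",149,333)]:
    u,v=230+x/2.7,130+y/2.7; print(n,round(u,1),round(v,1),onz(s,u,v,.016).round(4))
E
```

```text
rA [332.3 199.9]
rB [314.9 212.5]
sm [284.9 253.9]
rA 332.6 199.3 [ 0.6021 -0.0415  0.016 ]
rB 314.8 212.2 [0.6169 0.0329 0.016 ]
sm 285.2 253.3 [0.6015 0.21   0.016 ]
```

Call:
{"method": "drive_tool", "body": {
  "series": [
    [0,0,0.06,0],
    [0,0,0.12,0],
    [0,0,0.17,0],
    [0,0,0.2,0],
    [0,0,0.22,0],
    [0,0,0.235,0],
    [0,0,0.245,0],
    [0,0,0.25,0],
    [0,0,0.25,0]
  ]
}}

```text
time_s: 9.93
tcp_pos: [0.6006, -0.0402, 0.1007]
ee_rot: [[-0.984, -0.18, 0.0], [-0.18, 0.984, -0.0], [-0.0, -0.0, -1.0]]
wrist_force: [-1.2, 0.4, 1.7]
gripper_width: 0.555
```

```bash
python3 plan.py "0.601 -0.0405 0.1 -170"
```

```text
t 9.93 p [ 0.6006 -0.0402  0.1007] yaw -169.63 w 48.3 F [-1.2  0.4  1.7] j [ 12.  31. -16.   0. -43. -91.]
0.601 -0.0405 0.1 -170 -> [-0.003 -0.003  0.006] turn 0.003
```

Call:
{"method": "drive_tool", "body": {
  "series": [
    [0,0,0,0],
    [0,0,0,0],
    [0,0,0,0],
    [0,0,0,0]
  ],
  "fingers": 66
}}

```text
time_s: 10.42
tcp_pos: [0.6005, -0.0402, 0.1003]
ee_rot: [[-0.984, -0.18, 0.0], [-0.18, 0.984, 0.0], [-0.0, -0.0, -1.0]]
wrist_force: [-0.4, 0.5, 0.2]
gripper_width: 0.76
```

Call:
{"method": "drive_tool", "body": {
  "series": [
    [0,0,-0.1,0],
    [0,0,-0.4,0],
    [0,0,-0.7,0],
    [0,0,-1,0],
    [0,0,-1,0],
    [0,0,-1,0]
  ]
}}

```text
time_s: 11.18
tcp_pos: [0.6001, -0.0402, 0.2204]
ee_rot: [[-0.984, -0.18, -0.0], [-0.18, 0.984, 0.0], [-0.0, 0.0, -1.0]]
wrist_force: [1.1, -0.8, -0.9]
gripper_width: 0.759
```

```bash
python3 plan.py "0.535 -0.15 0.22 -170" "0.471 -0.265 0.22 -170"
```

```text
t 11.18 p [ 0.6001 -0.0402  0.2204] yaw -169.66 w 66.0 F [ 1.1 -0.8 -0.9] j [ 12.  23.  -9.  -0. -58. -91.]
0.535 -0.15 0.22 -170 -> [ 0.698 -0.803  0.003] turn 0.003
0.471 -0.265 0.22 -170 -> [ 0.692 -0.851 -0.   ] turn -0.0
```

Call:
{"method": "drive_tool", "body": {
  "series": [
    [0.35,-0.4,0,0],
    [0.7,-0.8,0,0],
    [0.7,-0.8,0,0]
  ],
  "fingers": 87
}}

```text
time_s: 11.55
tcp_pos: [0.5322, -0.1523, 0.219]
ee_rot: [[-0.985, -0.175, -0.004], [-0.175, 0.985, 0.0], [0.004, 0.001, -1.0]]
wrist_force: [0.2, 0.7, -0.8]
gripper_width: 0.971
```

Call:
{"method": "drive_tool", "body": {
  "series": [
    [0.35,-0.4,0,0],
    [0.6,-0.75,0,0],
    [0.69,-0.85,0,0],
    [0.69,-0.85,0,0]
  ]
}}

```text
time_s: 12.05
tcp_pos: [0.4717, -0.2652, 0.2196]
ee_rot: [[-0.984, -0.178, -0.001], [-0.178, 0.984, 0.0], [0.001, 0.001, -1.0]]
wrist_force: [0.9, -0.2, -0.3]
gripper_width: 1.0
```

```bash
python3 plan.py; python3 look.py w3
```

```text
t 12.05 p [ 0.4717 -0.2652  0.2196] yaw -169.72 w 87.0 F [ 0.9 -0.2 -0.3] j [-12.  18. -17.  -0. -55. -68.]
```

View pics/w3.png

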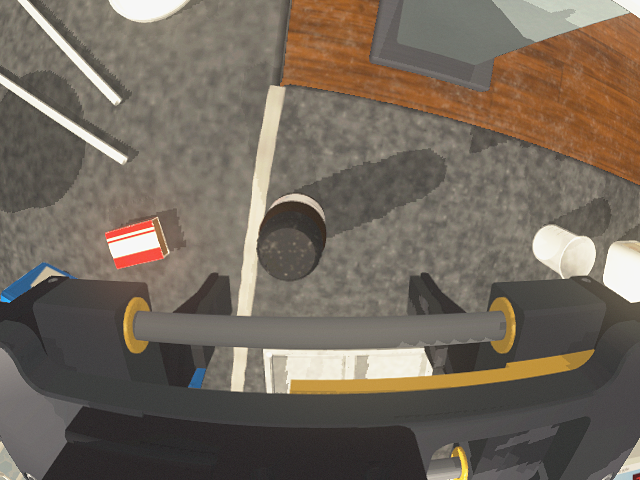

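Jar 2's cap top is at about (290,252). The red and white box on the left is clear of the fingers.

```bash
python3 - <<'E'
import pickle; from wr import *
c,s=pickle.load(open("w3.pkl","rb")); print(wonz(c,s,290,250,.092).round(4), wproj(c,s,[.4716,-.2873,.092]))
for p in [(110,265),(165,265),(60,280)]: print(wonz(c,s,*p,.0).round(3))
E
python3 plan.py "0.4715 -0.286 0.15 -170" "0.4715 -0.286 0.097 -170" "0.4715 -0.286 0.205 -170"  "0.535 -0.18 0.205 -170" "0.58 -0.07 0.205 -170" "0.617 0.0355 0.18 -170" "0.617 0.0355 0.131 -170"
```

```text
[ 0.4715 -0.2846  0.092 ] [285.75916864 249.40808649]
[ 0.553 -0.465  0.   ]
[ 0.54  -0.403  0.   ]
[ 0.586 -0.535  0.   ]
t 12.1 p [ 0.4723 -0.2646  0.2198] yaw -169.65 w 86.8 F [-0.5 -0.7 -0.3] j [-12.  18. -17.  -0. -55. -68.]
0.4715 -0.286 0.15 -170 -> [ 0.039 -0.174  0.581] turn 0.003
0.4715 -0.286 0.097 -170 -> [-0.     0.     0.442] turn -0.0
0.4715 -0.286 0.205 -170 -> [-0.   0.  -0.9] turn -0.0
0.535 -0.18 0.205 -170 -> [-0.675  0.778 -0.   ] turn -0.0
0.58 -0.07 0.205 -170 -> [-0.528  0.838 -0.   ] turn -0.0
0.617 0.0355 0.18 -170 -> [-0.456  0.812  0.208] turn -0.0
0.617 0.0355 0.131 -170 -> [-0.     0.     0.408] turn -0.0
```

Call:
{"method": "drive_tool", "body": {
  "series": [
    [0.02,-0.1,0.2,0],
    [0.03,-0.17,0.4,0],
    [0.03,-0.17,0.58,0],
    [0.03,-0.17,0.58,0],
    [0.03,-0.17,0.58,0]
  ]
}}

```text
time_s: 12.72
tcp_pos: [0.4733, -0.2851, 0.1513]
ee_rot: [[-0.983, -0.182, 0.001], [-0.182, 0.983, -0.001], [-0.001, -0.001, -1.0]]
wrist_force: [0.6, -0.7, 0.3]
gripper_width: 1.003
```

Call:
{"method": "drive_tool", "body": {
  "series": [
    [0,0,0.12,0],
    [0,0,0.24,0],
    [0,0,0.36,0],
    [0,0,0.44,0],
    [0,0,0.44,0],
    [0,0,0.44,0]
  ]
}}

```text
time_s: 13.48
tcp_pos: [0.4724, -0.2859, 0.0981]
ee_rot: [[-0.984, -0.18, 0.001], [-0.18, 0.984, -0.0], [-0.0, -0.0, -1.0]]
wrist_force: [0.0, 0.3, -0.8]
gripper_width: 1.0
```

Call:
{"method": "drive_tool", "body": {
  "series": [
    [0,0,0,0],
    [0,0,0,0],
    [0,0,0,0],
    [0,0,0,0],
    [0,0,0,0],
    [0,0,0,0],
    [0,0,0,0],
    [0,0,0,0]
  ],
  "fingers": 35
}}

```text
time_s: 14.48
tcp_pos: [0.4722, -0.2857, 0.0979]
ee_rot: [[-0.984, -0.18, 0.0], [-0.18, 0.984, 0.0], [-0.0, -0.0, -1.0]]
wrist_force: [0.0, 0.1, 0.6]
gripper_width: 0.557
```

Call:
{"method": "drive_tool", "body": {
  "series": [
    [0,0,-0.08,0],
    [0,0,-0.2,0],
    [0,0,-0.4,0],
    [0,0,-0.6,0],
    [0,0,-0.8,0],
    [0,0,-1,0],
    [0,0,-1,0]
  ]
}}

```text
time_s: 15.35
tcp_pos: [0.4731, -0.286, 0.2206]
ee_rot: [[-0.984, -0.18, 0.006], [-0.18, 0.984, -0.002], [-0.005, -0.003, -1.0]]
wrist_force: [0.1, 0.5, -1.6]
gripper_width: 0.559
```

```bash
python3 plan.py "0.535 -0.18 0.215 -170" "0.58 -0.07 0.215 -170" "0.617 0.0355 0.205 -170" "0.617 0.0355 0.131 -170"
```

```text
t 15.35 p [ 0.4731 -0.286   0.2206] yaw -169.63 w 48.6 F [ 0.1  0.5 -1.6] j [-14.  19. -16.   0. -55. -65.]
0.535 -0.18 0.215 -170 -> [-0.666  0.776  0.047] turn 0.003
0.58 -0.07 0.215 -170 -> [-0.528  0.838 -0.   ] turn -0.0
0.617 0.0355 0.205 -170 -> [-0.456  0.812  0.083] turn -0.0
0.617 0.0355 0.131 -170 -> [-0.     0.     0.617] turn -0.0
```

Call:
{"method": "drive_tool", "body": {
  "series": [
    [-0.1,0.12,0,0],
    [-0.3,0.35,0,0],
    [-0.5,0.58,0,0],
    [-0.66,0.78,0,0],
    [-0.66,0.78,0,0]
  ]
}}

```text
time_s: 15.98
tcp_pos: [0.5339, -0.1769, 0.2165]
ee_rot: [[-0.983, -0.183, -0.002], [-0.183, 0.983, 0.0], [0.002, 0.001, -1.0]]
wrist_force: [-0.6, 1.4, -1.1]
gripper_width: 0.557
```

Call:
{"method": "drive_tool", "body": {
  "series": [
    [-0.13,0.21,0,0],
    [-0.26,0.42,0,0],
    [-0.4,0.63,0,0],
    [-0.53,0.84,0,0],
    [-0.53,0.84,0,0]
  ]
}}

```text
time_s: 16.6
tcp_pos: [0.5777, -0.0674, 0.2168]
ee_rot: [[-0.983, -0.182, -0.002], [-0.182, 0.983, -0.0], [0.002, 0.0, -1.0]]
wrist_force: [-0.9, 0.3, -1.4]
gripper_width: 0.562
```

Call:
{"method": "drive_tool", "body": {
  "series": [
    [-0.12,0.21,0,0],
    [-0.24,0.42,0,0],
    [-0.36,0.62,0,0],
    [-0.46,0.81,0,0],
    [-0.46,0.81,0,0],
    [-0.46,0.81,0.1,0],
    [-0.46,0.81,0.1,0]
  ]
}}

```text
time_s: 17.48
tcp_pos: [0.6133, 0.0358, 0.204]
ee_rot: [[-0.984, -0.179, -0.004], [-0.179, 0.984, -0.001], [0.004, -0.0, -1.0]]
wrist_force: [-0.0, 0.1, -1.0]
gripper_width: 0.558
```

```bash
python3 plan.py "0.617 0.0355 0.131 -170" "0.617 0.0355 0.102 -170"
```

```text
t 17.48 p [0.6133 0.0358 0.204 ] yaw -169.72 w 48.5 F [-0.   0.1 -1. ] j [ 18.  25.  -8.  -0. -57. -98.]
0.617 0.0355 0.131 -170 -> [-0.03  -0.008  0.609] turn 0.002
0.617 0.0355 0.102 -170 -> [-0.     0.     0.242] turn -0.0
```

Call:
{"method": "drive_tool", "body": {
  "series": [
    [-0.03,0,0.12,0],
    [-0.03,0,0.28,0],
    [-0.03,0,0.45,0],
    [-0.03,0,0.6,0],
    [-0.03,0,0.6,0],
    [-0.03,0,0.6,0]
  ]
}}

```text
time_s: 18.23
tcp_pos: [0.6185, 0.0373, 0.1342]
ee_rot: [[-0.984, -0.18, 0.001], [-0.18, 0.984, -0.0], [-0.001, -0.0, -1.0]]
wrist_force: [-0.2, -0.3, 0.2]
gripper_width: 0.556
```

Call:
{"method": "drive_tool", "body": {
  "series": [
    [0,0,0.06,0],
    [0,0,0.12,0],
    [0,0,0.17,0],
    [0,0,0.2,0],
    [0,0,0.22,0],
    [0,0,0.235,0],
    [0,0,0.245,0],
    [0,0,0.25,0],
    [0,0,0.25,0]
  ]
}}

```text
time_s: 19.35
tcp_pos: [0.6181, 0.0374, 0.1039]
ee_rot: [[-0.984, -0.18, 0.0], [-0.18, 0.984, 0.0], [-0.0, 0.0, -1.0]]
wrist_force: [-0.3, -0.0, -1.3]
gripper_width: 0.559
```

```bash
python3 plan.py "0.617 0.0355 0.102 -170"
```

```text
t 19.35 p [0.6181 0.0374 0.1039] yaw -169.64 w 48.6 F [-0.3 -0.  -1.3] j [ 18.  32. -13.   0. -45. -98.]
0.617 0.0355 0.102 -170 -> [ 0.011 -0.014  0.016] turn 0.003
```

Call:
{"method": "drive_tool", "body": {
  "series": [
    [0.01,-0.015,0,0],
    [0.01,-0.015,0.01,0],
    [0.01,-0.015,0.017,0],
    [0.01,-0.015,0.022,0],
    [0.01,-0.015,0.022,0]
  ]
}}

```text
time_s: 19.98
tcp_pos: [0.6172, 0.0354, 0.1019]
ee_rot: [[-0.984, -0.18, 0.0], [-0.18, 0.984, -0.0], [-0.0, -0.0, -1.0]]
wrist_force: [-3.3, -0.2, 5.3]
gripper_width: 0.554
```

```bash
python3 plan.py
```

```text
t 19.98 p [0.6172 0.0354 0.1019] yaw -169.63 w 48.2 F [-3.3 -0.2  5.3] j [ 18.  32. -13.   0. -45. -98.]
```

Contact is +5 N and steady. I'll release, rise, and head for the white bottle at (0.450, 0.0875).

Call:
{"method": "drive_tool", "body": {
  "series": [
    [0,0,0,0],
    [0,0,0,0],
    [0,0,0,0],
    [0,0,0,0]
  ],
  "fingers": 61
}}

```text
time_s: 20.48
tcp_pos: [0.6172, 0.0354, 0.101]
ee_rot: [[-0.984, -0.18, -0.0], [-0.18, 0.984, -0.0], [0.0, 0.0, -1.0]]
wrist_force: [-0.2, 0.2, 0.2]
gripper_width: 0.699
```

Call:
{"method": "drive_tool", "body": {
  "series": [
    [0,0,-0.08,0],
    [0,0,-0.35,0],
    [0,0,-0.7,0],
    [0,0,-1,0],
    [0,0,-1,0],
    [0,0,-1,0]
  ]
}}

```text
time_s: 21.22
tcp_pos: [0.6167, 0.0354, 0.2212]
ee_rot: [[-0.984, -0.18, -0.0], [-0.18, 0.984, 0.0], [0.0, 0.0, -1.0]]
wrist_force: [0.2, 0.1, 0.3]
gripper_width: 0.703
```

```bash
python3 plan.py "0.53 0.065 0.25 -165" "0.452 0.0875 0.25 -161"
```

```text
t 21.23 p [0.6167 0.0354 0.2212] yaw -169.66 w 61.2 F [0.2 0.1 0.3] j [ 18.  25.  -6.  -0. -59. -98.]
0.53 0.065 0.25 -165 -> [ 0.667  0.373 -0.24 ] turn -0.041
0.452 0.0875 0.25 -161 -> [ 0.579  0.349 -0.   ] turn -0.035
```

Call:
{"method": "drive_tool", "body": {
  "series": [
    [0.3,0.18,-0.24,0],
    [0.6,0.35,-0.24,-0.04],
    [0.67,0.37,-0.24,-0.04]
  ],
  "fingers": 87
}}

```text
time_s: 21.6
tcp_pos: [0.5278, 0.0648, 0.2493]
ee_rot: [[-0.966, -0.259, -0.003], [-0.259, 0.966, -0.0], [0.003, 0.0, -1.0]]
wrist_force: [0.5, 0.7, -0.1]
gripper_width: 0.946
```

Call:
{"method": "drive_tool", "body": {
  "series": [
    [0.3,0.18,0,0],
    [0.5,0.32,0,-0.03],
    [0.58,0.35,0,-0.03],
    [0.58,0.35,0,-0.03]
  ]
}}

```text
time_s: 22.1
tcp_pos: [0.4522, 0.0872, 0.2498]
ee_rot: [[-0.949, -0.315, -0.0], [-0.315, 0.949, -0.0], [0.0, -0.0, -1.0]]
wrist_force: [-0.1, 0.6, 0.0]
gripper_width: 1.001
```

```bash
python3 plan.py; python3 look.py w4
```

```text
t 22.1 p [0.4522 0.0872 0.2498] yaw -161.64 w 87.1 F [-0.1  0.6  0. ] j [  31.    8.  -25.    0.  -56. -103.]
```

View pics/w4.png

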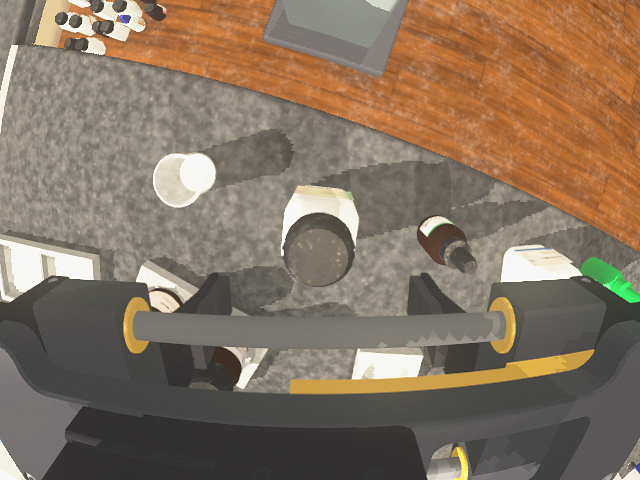

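The bottle is under the tool: cap centre about (319,252), flats square to the jaws within a few degrees.

```bash
python3 - <<'E'
import pickle; from wr import *
c,s=pickle.load(open("w4.pkl","rb")); print(wonz(c,s,319,252,.123).round(4), wproj(c,s,[.4502,.0875,.123]))
a,b=wonz(c,s,300,186,.07),wonz(c,s,352,190,.07); d=b-a; print(a,b,np.degrees(np.arctan2(d[1],d[0])))
print("wells",[ (np.array([.6264,-.2074])+k*.041*np.array([np.cos(np.radians(100.5)),np.sin(np.radians(100.5))])).round(4) for k in (1,-1)])
print("dropper base/edge", wonz(c,s,430,225,.0).round(3))
E
python3 plan.py "0.449 0.088 0.2 -162" "0.449 0.088 0.129 -162"
```

```text
[0.4499 0.0854 0.123 ] [322.01405685 253.36499267]
[0.42245346 0.06147341 0.07      ] [0.41309825 0.09900406 0.07      ] 103.99679881428473
wells [array([ 0.6189, -0.1671]), array([ 0.6339, -0.2477])]
dropper base/edge [0.429 0.193 0.   ]
t 22.15 p [0.4527 0.0873 0.2499] yaw -161.66 w 87.0 F [-0.  -0.5 -0.7] j [  31.    8.  -25.    0.  -56. -103.]
0.449 0.088 0.2 -162 -> [0.028 0.016 0.416] turn 0.003
0.449 0.088 0.129 -162 -> [-0.     0.     0.592] turn -0.0
```

Call:
{"method": "drive_tool", "body": {
  "series": [
    [0.02,0.01,0.2,0.02],
    [0.02,0.01,0.4,0.02],
    [0.02,0.01,0.6,0.02],
    [0.02,0.01,0.6,0.02]
  ]
}}

```text
time_s: 22.65
tcp_pos: [0.4494, 0.087, 0.1763]
ee_rot: [[-0.961, -0.276, -0.004], [-0.276, 0.961, -0.002], [0.005, -0.001, -1.0]]
wrist_force: [0.6, 0.3, -0.1]
gripper_width: 0.999
```

Call:
{"method": "drive_tool", "body": {
  "series": [
    [0,0,0.1,0],
    [0,0,0.2,0],
    [0,0,0.3,0],
    [0,0,0.38,0],
    [0,0,0.41,0],
    [0,0,0.41,0],
    [0,0,0.41,0]
  ]
}}

```text
time_s: 23.52
tcp_pos: [0.4496, 0.0878, 0.1291]
ee_rot: [[-0.961, -0.277, 0.001], [-0.277, 0.961, 0.0], [-0.001, 0.0, -1.0]]
wrist_force: [0.2, 0.3, -1.5]
gripper_width: 1.007
```

Call:
{"method": "drive_tool", "body": {
  "series": [
    [0,0,0,0],
    [0,0,0,0],
    [0,0,0,0],
    [0,0,0,0],
    [0,0,0,0],
    [0,0,0,0],
    [0,0,0,0]
  ],
  "fingers": 40
}}

```text
time_s: 24.4
tcp_pos: [0.4493, 0.0876, 0.1289]
ee_rot: [[-0.961, -0.277, -0.0], [-0.277, 0.961, -0.0], [0.0, -0.0, -1.0]]
wrist_force: [0.2, -0.5, 1.1]
gripper_width: 0.643
```

Call:
{"method": "drive_tool", "body": {
  "series": [
    [0,0,-0.08,0],
    [0,0,-0.2,0],
    [0,0,-0.4,0],
    [0,0,-0.6,0],
    [0,0,-0.8,0],
    [0,0,-1,0],
    [0,0,-1,0]
  ]
}}

```text
time_s: 25.28
tcp_pos: [0.4498, 0.088, 0.2501]
ee_rot: [[-0.961, -0.277, 0.003], [-0.277, 0.961, 0.002], [-0.004, 0.001, -1.0]]
wrist_force: [-0.3, 0.6, -5.5]
gripper_width: 0.638
```

```bash
python3 plan.py "0.52 0.02 0.256 -170" "0.57 -0.09 0.256 -170" "0.6 -0.18 0.256 -170" "0.634 -0.25 0.22 -170" "0.634 -0.25 0.15 -170"
```

```text
t 25.27 p [0.4498 0.088  0.2501] yaw -163.92 w 55.5 F [-0.3  0.6 -5.5] j [  31.    8.  -26.   -0.  -56. -105.]
0.52 0.02 0.256 -170 -> [-0.405 -0.707 -0.049] turn 0.053
0.57 -0.09 0.256 -170 -> [-0.251 -0.975 -0.   ] turn -0.0
0.6 -0.18 0.256 -170 -> [-0.116 -0.782 -0.   ] turn -0.0
0.634 -0.25 0.22 -170 -> [-0.178 -0.624  0.3  ] turn -0.0
0.634 -0.25 0.15 -170 -> [-0.     0.     0.583] turn -0.0
```

Call:
{"method": "drive_tool", "body": {
  "series": [
    [-0.07,-0.12,0,0],
    [-0.18,-0.3,-0.03,0.02],
    [-0.3,-0.5,-0.05,0.05],
    [-0.4,-0.7,-0.05,0.05],
    [-0.4,-0.7,-0.05,0.05]
  ]
}}

```text
time_s: 25.9
tcp_pos: [0.5194, 0.0185, 0.2527]
ee_rot: [[-0.984, -0.177, -0.003], [-0.177, 0.984, -0.001], [0.004, -0.0, -1.0]]
wrist_force: [-0.6, -0.2, -4.0]
gripper_width: 0.638
```

Call:
{"method": "drive_tool", "body": {
  "series": [
    [-0.06,-0.22,0,0],
    [-0.12,-0.46,0,0],
    [-0.18,-0.7,0,0],
    [-0.25,-0.97,0,0],
    [-0.25,-0.97,0,0]
  ]
}}

```text
time_s: 26.52
tcp_pos: [0.5692, -0.0905, 0.2529]
ee_rot: [[-0.984, -0.177, -0.003], [-0.177, 0.984, -0.0], [0.003, 0.0, -1.0]]
wrist_force: [-0.4, 0.4, -4.5]
gripper_width: 0.637
```

Call:
{"method": "drive_tool", "body": {
  "series": [
    [-0.04,-0.22,0,0],
    [-0.08,-0.44,0,0],
    [-0.1,-0.64,0,0],
    [-0.12,-0.78,0,0],
    [-0.12,-0.78,0,0]
  ]
}}

```text
time_s: 27.15
tcp_pos: [0.6, -0.1788, 0.2538]
ee_rot: [[-0.984, -0.179, -0.002], [-0.179, 0.984, 0.0], [0.001, 0.001, -1.0]]
wrist_force: [0.6, 0.7, -4.9]
gripper_width: 0.638
```

```bash
python3 plan.py "0.634 -0.25 0.22 -170" "0.634 -0.25 0.155 -170"
```

```text
t 27.15 p [ 0.6    -0.1788  0.2538] yaw -169.71 w 55.5 F [ 0.6  0.7 -4.9] j [ -2.  24.  -3.  -0. -64. -78.]
0.634 -0.25 0.22 -170 -> [-0.173 -0.634  0.282] turn 0.003
0.634 -0.25 0.155 -170 -> [-0.     0.     0.542] turn -0.0
```

Call:
{"method": "drive_tool", "body": {
  "series": [
    [-0.06,-0.2,0,0],
    [-0.12,-0.42,0,0],
    [-0.17,-0.63,0,0],
    [-0.17,-0.63,0.15,0],
    [-0.17,-0.63,0.35,0],
    [-0.17,-0.63,0.55,0],
    [-0.17,-0.63,0.75,0],
    [-0.17,-0.63,0.8,0],
    [-0.17,-0.63,0.8,0]
  ]
}}

```text
time_s: 28.28
tcp_pos: [0.6338, -0.2484, 0.1586]
ee_rot: [[-0.984, -0.181, -0.001], [-0.181, 0.984, 0.0], [0.001, 0.0, -1.0]]
wrist_force: [-0.7, 0.1, -3.7]
gripper_width: 0.637
```

```bash
python3 plan.py "0.634 -0.25 0.133 -170"; python3 - <<'E'
from station import capture
import cv2
c=capture("scene")["color"]; cv2.imwrite("pics/s5.png",c); t=capture("top")["color"]; cv2.imwrite("pics/t5.png",t)
import numpy as np
k=5; a=cv2.resize(c[100:200,300:400],None,fx=k,fy=k,interpolation=cv2.INTER_CUBIC)
for i in range(0,100,20): cv2.putText(a,str(300+i),(i*k,10),0,.35,(0,255,255),1); cv2.putText(a,str(100+i),(0,i*k+4),0,.35,(0,255,255),1)
cv2.imwrite("pics/v5.png",a)
E
```

```text
t 28.27 p [ 0.6338 -0.2484  0.1586] yaw -169.59 w 55.4 F [-0.7  0.1 -3.7] j [ -8.  34.  -0.   0. -56. -72.]
0.634 -0.25 0.133 -170 -> [ 0.    -0.014  0.213] turn 0.004
```

View pics/v5.png

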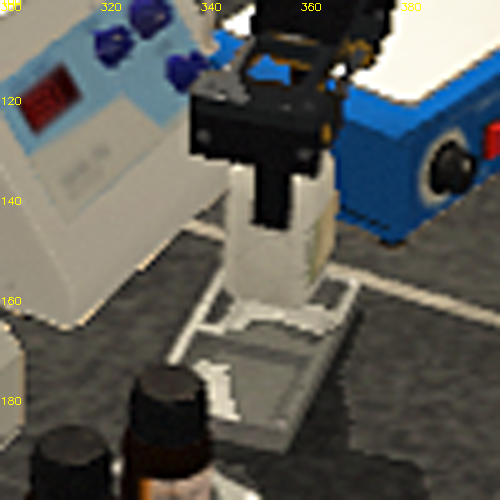

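The bottle base is just above the far square well. I'll check the rack model's corners against the visible ones: front-right (285,432) and right-rear (360,283) in the crop.

```bash
python3 - <<'E'
from h import *
s=pickle.load(open("scene0.pkl","rb"))
c=np.array([.6264,-.2074]); 
for yaw in (10.2,):
  a=np.radians(yaw); X=np.array([np.cos(a),np.sin(a)]); Y=np.array([-X[1],X[0]])
  for i,j in [(-1,1),(-1,-1),(1,-1),(1,1)]:
    p=c+i*.043*X+j*.084*Y; print(i,j,((proj(s,[*p,.016])-[300,100])*5).round(0))
  for i,j in [(-1,1),(-1,-1),(1,-1),(1,1)]:
    p=np.array([.6338,-.2484])+i*.028*X+j*.028*Y; print("base",i,j,((proj(s,[*p,.030])-[300,100])*5).round(0))
for u,v in [(285,432),(360,283)]: print(onz(s,300+u/5,100+v/5,.016).round(4))
print([(c+i*.043*X+j*.084*Y).round(4) for i,j in [(-1,1),(-1,-1)]])
E
```

```text
-1 1 [288. 430.]
-1 -1 [362. 277.]
1 -1 [229. 251.]
1 1 [145. 399.]
base -1 1 [310. 314.]
base -1 -1 [334. 265.]
base 1 -1 [246. 248.]
base 1 1 [220. 296.]
[ 0.5697 -0.1296  0.016 ]
[ 0.5974 -0.291   0.016 ]
[array([ 0.5692, -0.1323]), array([ 0.599 , -0.2977])]
```

Call:
{"method": "drive_tool", "body": {
  "series": [
    [0,0.01,0.04,0],
    [0,0.01,0.08,0],
    [0,0.01,0.12,0],
    [0,0.01,0.155,0],
    [0,0.01,0.18,0],
    [0,0.01,0.195,0],
    [0,0.01,0.205,0],
    [0,0.01,0.212,0],
    [0,0.01,0.215,0],
    [0,0.01,0.215,0]
  ]
}}

```text
time_s: 29.62
tcp_pos: [0.6337, -0.2479, 0.1332]
ee_rot: [[-0.984, -0.18, 0.0], [-0.18, 0.984, -0.0], [-0.0, -0.0, -1.0]]
wrist_force: [-0.6, -0.2, -5.4]
gripper_width: 0.634
```

```bash
python3 plan.py "0.634 -0.248 0.133 -170"
```

```text
t 29.62 p [ 0.6337 -0.2479  0.1332] yaw -169.64 w 55.1 F [-0.6 -0.2 -5.4] j [ -8.  35.  -2.   0. -53. -72.]
0.634 -0.248 0.133 -170 -> [-0.002 -0.001  0.001] turn 0.003
```

Still hanging (−5.4 N), so I'll ease down another 1 mm or so.

Call:
{"method": "drive_tool", "body": {
  "series": [
    [0,0,0.004,0],
    [0,0,0.008,0],
    [0,0,0.008,0]
  ]
}}

```text
time_s: 30.0
tcp_pos: [0.6337, -0.248, 0.133]
ee_rot: [[-0.984, -0.18, 0.0], [-0.18, 0.984, -0.0], [-0.0, -0.0, -1.0]]
wrist_force: [-2.5, 1.0, 2.8]
gripper_width: 0.637
```

Call:
{"method": "drive_tool", "body": {
  "series": [
    [0,0,0.004,0],
    [0,0,0.008,0],
    [0,0,0.008,0]
  ]
}}

```text
time_s: 30.38
tcp_pos: [0.6337, -0.248, 0.1329]
ee_rot: [[-0.984, -0.18, 0.001], [-0.18, 0.984, -0.001], [-0.0, -0.001, -1.0]]
wrist_force: [-4.7, 0.7, 5.7]
gripper_width: 0.641
```

```bash
python3 plan.py
```

```text
t 30.38 p [ 0.6337 -0.248   0.1329] yaw -169.61 w 55.7 F [-4.7  0.7  5.7] j [ -8.  35.  -2.   0. -53. -72.]
```

Call:
{"method": "drive_tool", "body": {
  "series": [
    [0,0,0,0],
    [0,0,0,0],
    [0,0,0,0],
    [0,0,0,0]
  ],
  "fingers": 68
}}

```text
time_s: 30.88
tcp_pos: [0.6338, -0.2479, 0.1309]
ee_rot: [[-0.984, -0.18, 0.0], [-0.18, 0.984, -0.0], [-0.0, -0.0, -1.0]]
wrist_force: [-0.8, -1.1, 0.6]
gripper_width: 0.778
```

Call:
{"method": "drive_tool", "body": {
  "series": [
    [0,0,-0.08,0],
    [0,0,-0.35,0],
    [0,0,-0.7,0],
    [0,0,-1,0],
    [0,0,-1,0],
    [0,0,-1,0]
  ]
}}

```text
time_s: 31.62
tcp_pos: [0.6333, -0.2477, 0.251]
ee_rot: [[-0.984, -0.18, -0.0], [-0.18, 0.984, 0.001], [0.0, 0.001, -1.0]]
wrist_force: [0.5, 0.2, -1.1]
gripper_width: 0.782
```

```bash
python3 plan.py "0.6 -0.135 0.253 -170" "0.56 -0.02 0.253 -170" "0.52 0.09 0.253 -170" "0.48 0.2 0.253 -170" "0.441 0.305 0.253 -160"
```

```text
t 31.62 p [ 0.6333 -0.2477  0.251 ] yaw -169.65 w 68.1 F [ 0.5  0.2 -1.1] j [ -8.  29.   6.  -0. -67. -72.]
0.6 -0.135 0.253 -170 -> [ 0.104  0.973 -0.017] turn 0.003
0.56 -0.02 0.253 -170 -> [ 0.162  1.002 -0.   ] turn -0.0
0.52 0.09 0.253 -170 -> [ 0.169  0.961 -0.   ] turn -0.0
0.48 0.2 0.253 -170 -> [ 0.169  0.961 -0.   ] turn -0.0
0.441 0.305 0.253 -160 -> [ 0.168  0.918 -0.   ] turn -0.087
```

Call:
{"method": "drive_tool", "body": {
  "series": [
    [0.05,0.4,0,0],
    [0.1,0.9,0,0],
    [0.1,0.97,0,0]
  ]
}}

```text
time_s: 32.0
tcp_pos: [0.5994, -0.1328, 0.25]
ee_rot: [[-0.983, -0.183, -0.003], [-0.183, 0.983, 0.001], [0.003, 0.001, -1.0]]
wrist_force: [-0.3, -0.8, -0.3]
gripper_width: 0.781
```

Call:
{"method": "drive_tool", "body": {
  "series": [
    [0.08,0.5,0,0],
    [0.16,1,0,0],
    [0.16,1,0,0]
  ],
  "fingers": 87
}}

```text
time_s: 32.38
tcp_pos: [0.5593, -0.0184, 0.2505]
ee_rot: [[-0.983, -0.184, -0.002], [-0.184, 0.983, -0.0], [0.002, 0.0, -1.0]]
wrist_force: [0.7, -0.5, -0.3]
gripper_width: 0.978
```

Call:
{"method": "drive_tool", "body": {
  "series": [
    [0.08,0.5,0,0],
    [0.17,0.96,0,0],
    [0.17,0.96,0,0]
  ]
}}

```text
time_s: 32.75
tcp_pos: [0.5192, 0.0905, 0.2506]
ee_rot: [[-0.983, -0.183, -0.001], [-0.183, 0.983, -0.0], [0.001, -0.0, -1.0]]
wrist_force: [0.6, 0.2, 0.4]
gripper_width: 0.999
```

Call:
{"method": "drive_tool", "body": {
  "series": [
    [0.08,0.5,0,0],
    [0.17,0.96,0,0],
    [0.17,0.96,0,0]
  ]
}}

```text
time_s: 33.12
tcp_pos: [0.4789, 0.1999, 0.2506]
ee_rot: [[-0.983, -0.183, -0.0], [-0.183, 0.983, -0.001], [0.001, -0.0, -1.0]]
wrist_force: [-0.1, -0.4, -0.7]
gripper_width: 1.002
```

Call:
{"method": "drive_tool", "body": {
  "series": [
    [0.08,0.45,0,-0.04],
    [0.16,0.8,0,-0.08],
    [0.17,0.92,0,-0.08],
    [0.17,0.92,0,-0.08]
  ]
}}

```text
time_s: 33.62
tcp_pos: [0.4397, 0.3027, 0.2506]
ee_rot: [[-0.943, -0.333, -0.001], [-0.333, 0.943, -0.001], [0.001, -0.001, -1.0]]
wrist_force: [0.2, -0.3, 0.2]
gripper_width: 0.998
```

```bash
python3 plan.py; python3 look.py w6
```

```text
t 33.62 p [0.4397 0.3027 0.2506] yaw -160.54 w 86.8 F [ 0.2 -0.3  0.2] j [  52.   15.  -16.    0.  -59. -123.]
```

View pics/w6.png

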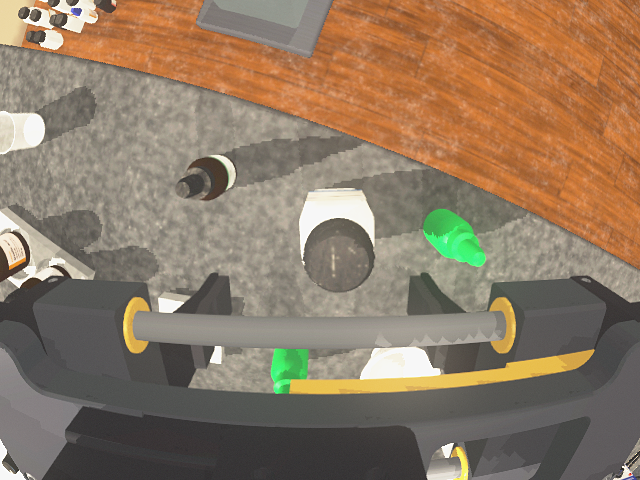

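The bottle is under the tool: cap centre about (338,256), flats aligned. The green decoys are at (452,235) and (290,370).

```bash
python3 - <<'E'
import pickle; from wr import *
c,s=pickle.load(open("w6.pkl","rb")); print(wonz(c,s,338,256,.123).round(4), wproj(c,s,[.4388,.3145,.123]))
a,b=wonz(c,s,313,190,.07),wonz(c,s,365,191,.07); d=b-a; print(np.degrees(np.arctan2(d[1],d[0])))
for u,v,z in [(440,228,.02),(475,255,.1),(291,385,.1),(220,178,.02),(186,187,.101)]: print("g",wonz(c,s,u,v,z).round(3))
E
python3 plan.py "0.4385 0.3145 0.18 -161" "0.4385 0.3145 0.129 -161"
```

```text
[0.4362 0.313  0.123 ] [338.73226929 260.3781069 ]
108.60077715724165
g [0.411 0.411 0.02 ]
g [0.41  0.413 0.1  ]
g [0.562 0.32  0.1  ]
g [0.434 0.206 0.02 ]
g [0.431 0.202 0.101]
t 33.67 p [0.4397 0.3022 0.2506] yaw -160.58 w 86.7 F [ 0.5 -1.  -0. ] j [  52.   15.  -16.    0.  -59. -123.]
0.4385 0.3145 0.18 -161 -> [-0.025  0.1    0.589] turn 0.004
0.4385 0.3145 0.129 -161 -> [-0.     0.     0.425] turn -0.0
```

Call:
{"method": "drive_tool", "body": {
  "series": [
    [-0.02,0.05,0.15,0],
    [-0.02,0.1,0.35,0],
    [-0.02,0.1,0.55,0],
    [-0.02,0.1,0.6,0],
    [-0.02,0.1,0.6,0]
  ],
  "fingers": 82
}}

```text
time_s: 34.3
tcp_pos: [0.4379, 0.3146, 0.1793]
ee_rot: [[-0.943, -0.333, 0.0], [-0.333, 0.943, -0.0], [0.0, -0.0, -1.0]]
wrist_force: [0.3, -0.5, -0.1]
gripper_width: 0.94
```

Call:
{"method": "drive_tool", "body": {
  "series": [
    [0,0,0.1,0],
    [0,0,0.2,0],
    [0,0,0.3,0],
    [0,0,0.38,0],
    [0,0,0.41,0],
    [0,0,0.41,0],
    [0,0,0.41,0]
  ]
}}

```text
time_s: 35.17
tcp_pos: [0.4374, 0.3157, 0.1303]
ee_rot: [[-0.942, -0.334, 0.001], [-0.334, 0.942, 0.001], [-0.001, 0.0, -1.0]]
wrist_force: [0.4, -0.1, -0.3]
gripper_width: 0.944
```

Call:
{"method": "drive_tool", "body": {
  "series": [
    [0,0,0,0],
    [0,0,0,0],
    [0,0,0,0],
    [0,0,0,0],
    [0,0,0,0],
    [0,0,0,0],
    [0,0,0,0]
  ],
  "fingers": 40
}}

```text
time_s: 36.05
tcp_pos: [0.4373, 0.3156, 0.13]
ee_rot: [[-0.942, -0.334, 0.0], [-0.334, 0.942, 0.0], [-0.0, 0.0, -1.0]]
wrist_force: [-0.2, 1.0, 1.0]
gripper_width: 0.632
```

```bash
python3 plan.py
```

```text
t 36.05 p [0.4373 0.3156 0.13  ] yaw -160.47 w 55.0 F [-0.2  1.   1. ] j [  53.   24.  -23.    0.  -43. -124.]
```

Call:
{"method": "drive_tool", "body": {
  "series": [
    [0,0,-0.08,0],
    [0,0,-0.2,0],
    [0,0,-0.4,0],
    [0,0,-0.6,0],
    [0,0,-0.8,0],
    [0,0,-1,0],
    [0,0,-1,0]
  ]
}}

```text
time_s: 36.92
tcp_pos: [0.4377, 0.316, 0.2523]
ee_rot: [[-0.942, -0.334, 0.003], [-0.334, 0.942, 0.004], [-0.005, 0.003, -1.0]]
wrist_force: [0.4, 0.3, -3.5]
gripper_width: 0.635
```

```bash
python3 plan.py "0.51 0.23 0.255 -165" "0.54 0.13 0.255 -170" "0.56 0.02 0.255 -170" "0.59 -0.085 0.255 -170" "0.618 -0.165 0.255 -170" "0.618 -0.165 0.16 -170"
```

```text
t 36.92 p [0.4377 0.316  0.2523] yaw -160.47 w 55.2 F [ 0.4  0.3 -3.5] j [  53.   16.  -15.    0.  -59. -124.]
0.51 0.23 0.255 -165 -> [-0.328 -0.877 -0.022] turn 0.04
0.54 0.13 0.255 -170 -> [-0.026 -0.87  -0.   ] turn 0.044
0.56 0.02 0.255 -170 -> [-0.005 -0.932 -0.   ] turn -0.0
0.59 -0.085 0.255 -170 -> [-0.094 -0.905 -0.   ] turn -0.0
0.618 -0.165 0.255 -170 -> [-0.114 -0.697 -0.   ] turn -0.0
0.618 -0.165 0.16 -170 -> [-0.     0.     0.792] turn -0.0
```

Call:
{"method": "drive_tool", "body": {
  "series": [
    [-0.06,-0.15,0,0],
    [-0.15,-0.4,-0.02,0.02],
    [-0.24,-0.64,-0.02,0.04],
    [-0.33,-0.88,-0.02,0.04],
    [-0.33,-0.88,-0.02,0.04]
  ]
}}

```text
time_s: 37.55
tcp_pos: [0.5105, 0.2267, 0.2506]
ee_rot: [[-0.967, -0.254, -0.003], [-0.254, 0.967, -0.002], [0.003, -0.001, -1.0]]
wrist_force: [0.4, 0.7, -3.5]
gripper_width: 0.636
```

Call:
{"method": "drive_tool", "body": {
  "series": [
    [-0.01,-0.22,0,0.01],
    [-0.02,-0.44,0,0.02],
    [-0.03,-0.66,0,0.04],
    [-0.03,-0.87,0,0.044],
    [-0.03,-0.87,0,0.044]
  ]
}}

```text
time_s: 38.17
tcp_pos: [0.5398, 0.1278, 0.2512]
ee_rot: [[-0.985, -0.17, -0.002], [-0.17, 0.985, -0.001], [0.002, -0.0, -1.0]]
wrist_force: [-0.6, -0.3, -3.5]
gripper_width: 0.635
```

Call:
{"method": "drive_tool", "body": {
  "series": [
    [0,-0.23,0,0],
    [0,-0.46,0,0],
    [0,-0.7,0,0],
    [0,-0.93,0,0],
    [0,-0.93,0,0]
  ]
}}

```text
time_s: 38.8
tcp_pos: [0.5591, 0.0185, 0.2515]
ee_rot: [[-0.985, -0.17, -0.001], [-0.17, 0.985, -0.0], [0.001, 0.0, -1.0]]
wrist_force: [0.2, 0.2, -2.8]
gripper_width: 0.632
```

Call:
{"method": "drive_tool", "body": {
  "series": [
    [-0.02,-0.23,0,0],
    [-0.04,-0.46,0,0],
    [-0.07,-0.7,0,0],
    [-0.1,-0.9,0,0],
    [-0.1,-0.9,0,0]
  ]
}}

```text
time_s: 39.42
tcp_pos: [0.59, -0.0851, 0.2515]
ee_rot: [[-0.985, -0.171, -0.001], [-0.171, 0.985, 0.0], [0.001, 0.0, -1.0]]
wrist_force: [-0.1, -0.5, -2.9]
gripper_width: 0.638
```

```bash
python3 plan.py "0.618 -0.165 0.255 -170" "0.618 -0.165 0.16 -170"
```

```text
t 39.42 p [ 0.59   -0.0851  0.2515] yaw -170.16 w 55.5 F [-0.1 -0.5 -2.9] j [  7.  21.  -7.  -0. -62. -87.]
0.618 -0.165 0.255 -170 -> [-0.116 -0.696 -0.029] turn -0.001
0.618 -0.165 0.16 -170 -> [-0.     0.     0.792] turn -0.0
```

Call:
{"method": "drive_tool", "body": {
  "series": [
    [-0.03,-0.2,0,0],
    [-0.07,-0.4,0,0],
    [-0.1,-0.58,0,0],
    [-0.12,-0.69,0,0],
    [-0.12,-0.69,0.15,0],
    [-0.12,-0.69,0.35,0],
    [-0.12,-0.69,0.55,0],
    [-0.12,-0.69,0.74,0],
    [-0.12,-0.69,0.74,0],
    [-0.12,-0.69,0.74,0]
  ]
}}

```text
time_s: 40.67
tcp_pos: [0.619, -0.1641, 0.1645]
ee_rot: [[-0.985, -0.173, 0.002], [-0.173, 0.985, -0.001], [-0.002, -0.001, -1.0]]
wrist_force: [0.2, 0.6, -1.8]
gripper_width: 0.635
```

```bash
python3 plan.py "0.6185 -0.165 0.134 -170"; python3 - <<'E'
from station import capture
import cv2
c=capture("scene")["color"]; cv2.imwrite("pics/s7.png",c)
k=5; a=cv2.resize(c[100:210,300:400],None,fx=k,fy=k,interpolation=cv2.INTER_CUBIC)
cv2.imwrite("pics/v7.png",a)
E
```

```text
t 40.67 p [ 0.619  -0.1641  0.1645] yaw -170.06 w 55.2 F [ 0.2  0.6 -1.8] j [ -0.  30.  -7.   0. -54. -80.]
0.6185 -0.165 0.134 -170 -> [ 0.005 -0.006  0.254] turn -0.001
```

View pics/v7.png

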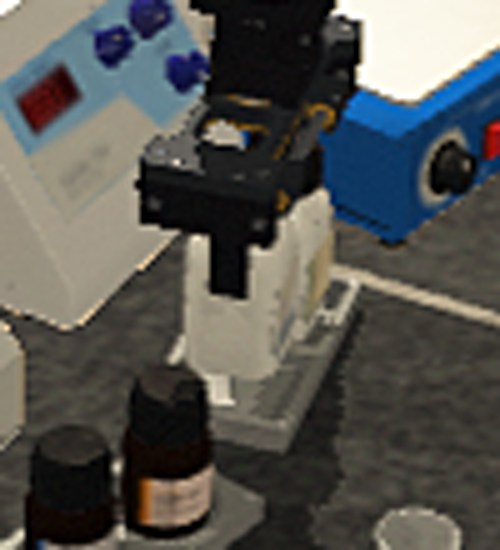

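The second white bottle hangs over the near square well, and the first stands upright in the far one. Lowering now.

Call:
{"method": "drive_tool", "body": {
  "series": [
    [0,0,0.05,0],
    [0,0,0.1,0],
    [0,0,0.15,0],
    [0,0,0.19,0],
    [0,0,0.22,0],
    [0,0,0.235,0],
    [0,0,0.245,0],
    [0,0,0.25,0],
    [0,0,0.253,0],
    [0,0,0.253,0]
  ]
}}

```text
time_s: 41.98
tcp_pos: [0.6185, -0.1642, 0.1341]
ee_rot: [[-0.985, -0.172, 0.001], [-0.172, 0.985, -0.0], [-0.001, -0.0, -1.0]]
wrist_force: [-2.8, 2.1, 3.5]
gripper_width: 0.633
```

```bash
python3 plan.py "0.6185 -0.165 0.1335 -170"
```

```text
t 41.98 p [ 0.6185 -0.1642  0.1341] yaw -170.08 w 55.1 F [-2.8  2.1  3.5] j [ -0.  32.  -8.   0. -50. -80.]
0.6185 -0.165 0.1335 -170 -> [ 0.001 -0.007  0.005] turn -0.001
```

Call:
{"method": "drive_tool", "body": {
  "series": [
    [0,0,0,0],
    [0,0,0,0],
    [0,0,0,0],
    [0,0,0,0]
  ],
  "fingers": 66
}}

```text
time_s: 42.48
tcp_pos: [0.6183, -0.1642, 0.133]
ee_rot: [[-0.985, -0.172, -0.0], [-0.172, 0.985, -0.0], [0.0, -0.0, -1.0]]
wrist_force: [0.4, -0.5, 0.8]
gripper_width: 0.751
```

Call:
{"method": "drive_tool", "body": {
  "series": [
    [0,0,-0.08,0],
    [0,0,-0.35,0],
    [0,0,-0.7,0],
    [0,0,-1,0],
    [0,0,-1,0],
    [0,0,-1,0]
  ]
}}

```text
time_s: 43.22
tcp_pos: [0.6178, -0.1641, 0.253]
ee_rot: [[-0.985, -0.172, -0.0], [-0.172, 0.985, 0.001], [0.0, 0.001, -1.0]]
wrist_force: [0.0, -0.3, -0.8]
gripper_width: 0.757
```

```bash
python3 plan.py "0.57 -0.06 0.25 -170" "0.52 0.05 0.25 -170" "0.47 0.14 0.24 -170" "0.432 0.19 0.22 -170"
```

```text
t 43.23 p [ 0.6178 -0.1641  0.253 ] yaw -170.11 w 65.9 F [ 0.  -0.3 -0.8] j [ -0.  25.  -1.  -0. -64. -80.]
0.57 -0.06 0.25 -170 -> [0.244 0.923 0.025] turn -0.001
0.52 0.05 0.25 -170 -> [ 0.251  0.975 -0.   ] turn -0.0
0.47 0.14 0.24 -170 -> [0.28  0.811 0.083] turn -0.0
0.432 0.19 0.22 -170 -> [0.24  0.465 0.167] turn -0.0
```

Call:
{"method": "drive_tool", "body": {
  "series": [
    [0.12,0.4,0,0],
    [0.24,0.85,0,0],
    [0.24,0.92,0,0]
  ]
}}

```text
time_s: 43.6
tcp_pos: [0.569, -0.0583, 0.2521]
ee_rot: [[-0.985, -0.175, -0.003], [-0.175, 0.985, 0.0], [0.003, 0.001, -1.0]]
wrist_force: [-0.1, 0.6, -0.5]
gripper_width: 0.756
```

Call:
{"method": "drive_tool", "body": {
  "series": [
    [0.12,0.5,0,0],
    [0.25,0.97,0,0],
    [0.25,0.97,0,0]
  ]
}}

```text
time_s: 43.98
tcp_pos: [0.5201, 0.0514, 0.2525]
ee_rot: [[-0.984, -0.177, -0.002], [-0.177, 0.984, -0.0], [0.002, -0.0, -1.0]]
wrist_force: [-0.2, -0.2, -0.1]
gripper_width: 0.757
```

Call:
{"method": "drive_tool", "body": {
  "series": [
    [0.14,0.4,0,0],
    [0.28,0.81,0.08,0],
    [0.28,0.81,0.08,0]
  ]
}}

```text
time_s: 44.35
tcp_pos: [0.4706, 0.1402, 0.2424]
ee_rot: [[-0.985, -0.175, -0.002], [-0.175, 0.985, -0.001], [0.002, -0.001, -1.0]]
wrist_force: [0.6, 0.7, 0.6]
gripper_width: 0.758
```

Call:
{"method": "drive_tool", "body": {
  "series": [
    [0.12,0.25,0.1,0],
    [0.24,0.46,0.17,0],
    [0.24,0.46,0.17,0],
    [0.24,0.46,0.17,0]
  ]
}}

```text
time_s: 44.85
tcp_pos: [0.4347, 0.1878, 0.2232]
ee_rot: [[-0.985, -0.171, 0.0], [-0.171, 0.985, -0.0], [-0.0, -0.0, -1.0]]
wrist_force: [0.5, 0.4, -0.0]
gripper_width: 0.761
```

```bash
python3 plan.py; python3 look.py w8
```

```text
t 44.85 p [0.4347 0.1878 0.2232] yaw -170.16 w 66.2 F [ 0.5  0.4 -0. ] j [  43.   11.  -26.    0.  -53. -123.]
```

View pics/w8.png

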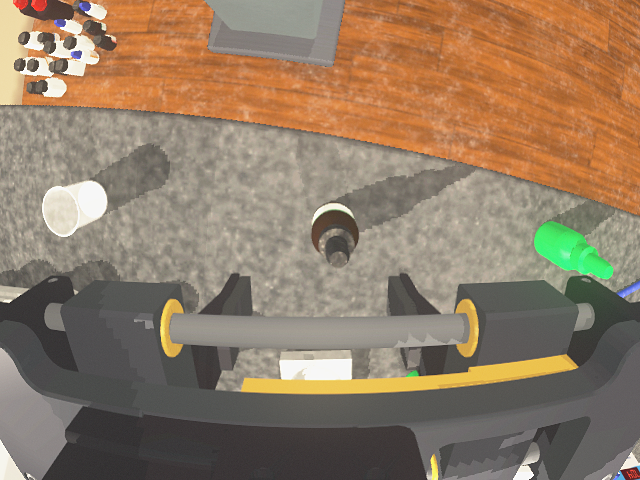

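The dropper is centred at about (335,228), with the teat tip at about (338,259). The jaws are clear around it.

```bash
python3 - <<'E'
import pickle; from wr import *
c,s=pickle.load(open("w8.pkl","rb")); print(wonz(c,s,338,259,.101).round(4),wonz(c,s,334,227,.045).round(4))
for z in (.101,.045,0): print(wproj(c,s,[.4285,.1975,z]).round(0))
E
python3 plan.py "0.429 0.198 0.16 -170" "0.429 0.198 0.105 -170" "0.429 0.198 0.18 -170"  "0.51 0.205 0.18 -190" "0.601 0.2115 0.17 -215"  "0.601 0.2115 0.135 -215"
```

```text
[0.4334 0.1984 0.101 ] [0.4279 0.197  0.045 ]
[338. 251.]
[334. 228.]
[332. 215.]
t 44.9 p [0.4347 0.1877 0.2233] yaw -170.19 w 65.8 F [-0.2 -0.  -0.9] j [  43.   11.  -26.    0.  -53. -123.]
0.429 0.198 0.16 -170 -> [0.032 0.092 0.527] turn -0.002
0.429 0.198 0.105 -170 -> [-0.     0.     0.458] turn -0.0
0.429 0.198 0.18 -170 -> [-0.     0.    -0.625] turn -0.0
0.51 0.205 0.18 -190 -> [-0.675 -0.06  -0.   ] turn 0.175
0.601 0.2115 0.17 -215 -> [-0.737  0.185  0.083] turn 0.218
0.601 0.2115 0.135 -215 -> [0.    0.    0.292] turn -0.0
```

Call:
{"method": "drive_tool", "body": {
  "series": [
    [0.02,0.05,0.15,0],
    [0.03,0.09,0.35,0],
    [0.03,0.09,0.53,0],
    [0.03,0.09,0.53,0],
    [0.03,0.09,0.53,0]
  ]
}}

```text
time_s: 45.52
tcp_pos: [0.4292, 0.1985, 0.1604]
ee_rot: [[-0.985, -0.171, 0.001], [-0.171, 0.985, 0.001], [-0.001, 0.001, -1.0]]
wrist_force: [0.2, 0.3, -0.4]
gripper_width: 0.759
```

Call:
{"method": "drive_tool", "body": {
  "series": [
    [0,0,0.1,0],
    [0,0,0.2,0],
    [0,0,0.3,0],
    [0,0,0.39,0],
    [0,0,0.44,0],
    [0,0,0.46,0],
    [0,0,0.46,0]
  ]
}}

```text
time_s: 46.4
tcp_pos: [0.4283, 0.1986, 0.1043]
ee_rot: [[-0.985, -0.172, 0.0], [-0.172, 0.985, -0.0], [-0.0, -0.0, -1.0]]
wrist_force: [-0.7, 0.2, 0.0]
gripper_width: 0.759
```

```bash
python3 plan.py "0.4295 0.198 0.1045 -170"
```

```text
t 46.4 p [0.4283 0.1986 0.1043] yaw -170.09 w 66.1 F [-0.7  0.2  0. ] j [  45.   21.  -34.    0.  -35. -125.]
0.4295 0.198 0.1045 -170 -> [-0.009 -0.007 -0.002] turn -0.001
```

Call:
{"method": "drive_tool", "body": {
  "series": [
    [0,0,0,0],
    [0,0,0,0],
    [0,0,0,0],
    [0,0,0,0],
    [0,0,0,0],
    [0,0,0,0],
    [0,0,0,0]
  ],
  "fingers": 25
}}

```text
time_s: 47.28
tcp_pos: [0.4283, 0.1986, 0.1044]
ee_rot: [[-0.985, -0.172, 0.0], [-0.172, 0.985, 0.0], [-0.0, 0.0, -1.0]]
wrist_force: [-1.3, 0.2, 1.8]
gripper_width: 0.403
```

Call:
{"method": "drive_tool", "body": {
  "series": [
    [0,0,-0.05,0],
    [0,0,-0.15,0],
    [0,0,-0.3,0],
    [0,0,-0.45,0],
    [0,0,-0.6,0],
    [0,0,-0.6,0]
  ]
}}

```text
time_s: 48.02
tcp_pos: [0.4289, 0.1991, 0.1781]
ee_rot: [[-0.985, -0.172, 0.003], [-0.172, 0.985, 0.003], [-0.004, 0.002, -1.0]]
wrist_force: [-0.1, 0.4, -0.7]
gripper_width: 0.401
```

```bash
python3 plan.py "0.51 0.205 0.18 -190" "0.601 0.2115 0.175 -215"  "0.601 0.2115 0.135 -215"; python3 look.py w9
```

```text
t 48.02 p [0.4289 0.1991 0.1781] yaw -170.09 w 34.8 F [-0.1  0.4 -0.7] j [  45.   14.  -30.    0.  -46. -125.]
0.51 0.205 0.18 -190 -> [-0.674 -0.068 -0.016] turn 0.174
0.601 0.2115 0.175 -215 -> [-0.737  0.185  0.042] turn 0.218
0.601 0.2115 0.135 -215 -> [0.    0.    0.333] turn -0.0
```

View pics/w9.png

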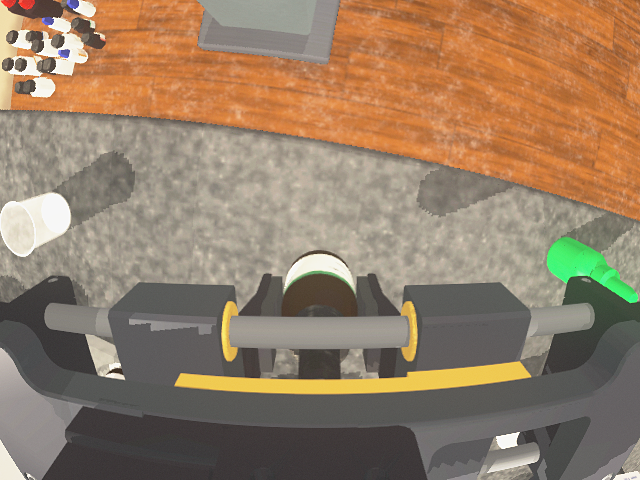

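The dropper is held upright between the fingers (opening 34.8 mm). On to the small rack.

Call:
{"method": "drive_tool", "body": {
  "series": [
    [-0.1,-0.01,0,0.03],
    [-0.28,-0.03,0,0.08],
    [-0.48,-0.05,0,0.13],
    [-0.67,-0.07,0,0.17],
    [-0.67,-0.07,0,0.17]
  ]
}}

```text
time_s: 48.7
tcp_pos: [0.5095, 0.2039, 0.175]
ee_rot: [[-0.986, 0.167, -0.001], [0.167, 0.986, -0.001], [0.001, -0.001, -1.0]]
wrist_force: [-1.0, -0.5, -1.1]
gripper_width: 0.404
```

Call:
{"method": "drive_tool", "body": {
  "series": [
    [-0.18,0.05,0,0.05],
    [-0.36,0.09,0,0.11],
    [-0.55,0.14,0,0.16],
    [-0.73,0.18,0,0.22],
    [-0.73,0.18,0,0.22],
    [-0.73,0.18,0,0.22]
  ]
}}

```text
time_s: 49.45
tcp_pos: [0.5975, 0.2105, 0.1756]
ee_rot: [[-0.822, 0.569, -0.002], [0.569, 0.822, -0.001], [0.001, -0.002, -1.0]]
wrist_force: [0.4, -0.4, -1.2]
gripper_width: 0.406
```

```bash
python3 plan.py "0.601 0.2112 0.135 -215"  "0.601 0.2112 0.1085 -215"
```

```text
t 49.45 p [0.5975 0.2105 0.1756] yaw 145.3 w 35.4 F [ 0.4 -0.4 -1.2] j [  34.   29.   -7.   -0.  -55. -159.]
0.601 0.2112 0.135 -215 -> [-0.021  0.021  0.339] turn 0.003
0.601 0.2112 0.1085 -215 -> [0.    0.    0.221] turn -0.0
```

Call:
{"method": "drive_tool", "body": {
  "series": [
    [-0.02,0.02,0.08,0],
    [-0.02,0.02,0.18,0],
    [-0.02,0.02,0.28,0],
    [-0.02,0.02,0.34,0],
    [-0.02,0.02,0.34,0],
    [-0.02,0.02,0.34,0]
  ]
}}

```text
time_s: 50.2
tcp_pos: [0.6025, 0.2115, 0.1358]
ee_rot: [[-0.821, 0.57, 0.001], [0.57, 0.821, 0.0], [-0.0, 0.001, -1.0]]
wrist_force: [-0.2, -1.4, -0.6]
gripper_width: 0.403
```

```bash
python3 plan.py "0.601 0.2112 0.1085 -215"; python3 - <<'E'
from station import capture
import cv2
c=capture("scene")["color"]; cv2.imwrite("pics/s9.png",c)
k=5; a=cv2.resize(c[180:290,230:370],None,fx=k,fy=k,interpolation=cv2.INTER_CUBIC)
cv2.imwrite("pics/v9.png",a)
E
```

```text
t 50.2 p [0.6025 0.2115 0.1358] yaw 145.22 w 35.1 F [-0.2 -1.4 -0.6] j [  34.   31.   -8.    0.  -50. -159.]
0.601 0.2112 0.1085 -215 -> [ 0.008 -0.009  0.228] turn 0.002
```

View pics/v9.png

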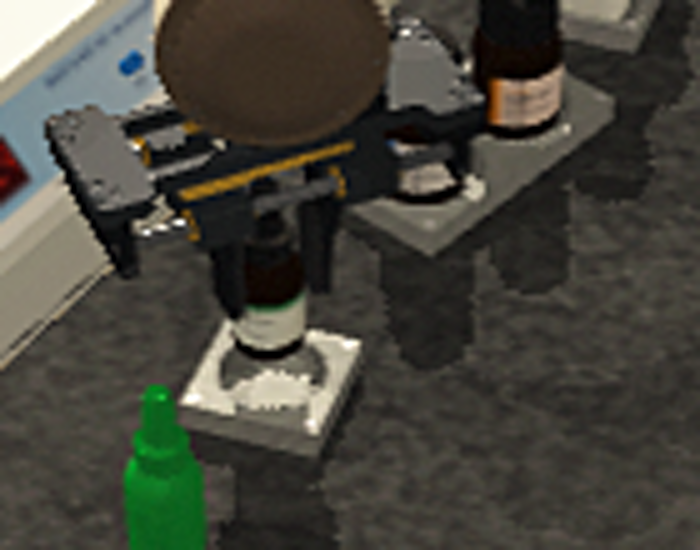

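The dropper is centred over its well, and the green decoy is well clear. Lowering.

Call:
{"method": "drive_tool", "body": {
  "series": [
    [0.005,-0.005,0.04,0],
    [0.005,-0.005,0.08,0],
    [0.005,-0.005,0.12,0],
    [0.005,-0.005,0.16,0],
    [0.005,-0.005,0.19,0],
    [0.005,-0.005,0.21,0],
    [0.005,-0.005,0.22,0],
    [0.005,-0.005,0.226,0],
    [0.005,-0.005,0.23,0],
    [0.005,-0.005,0.23,0]
  ]
}}

```text
time_s: 51.5
tcp_pos: [0.6014, 0.2113, 0.1085]
ee_rot: [[-0.821, 0.57, 0.0], [0.57, 0.821, 0.0], [-0.0, 0.0, -1.0]]
wrist_force: [-0.7, 0.1, 2.9]
gripper_width: 0.403
```

```bash
python3 plan.py "0.601 0.2112 0.1085 -215"
```

```text
t 51.5 p [0.6014 0.2113 0.1085] yaw 145.22 w 35.0 F [-0.7  0.1  2.9] j [  34.   33.  -10.    0.  -47. -159.]
0.601 0.2112 0.1085 -215 -> [ 0.002 -0.003 -0.   ] turn 0.002
```

Seated, with +2.9 N at the expected height. I'll release, rise, and back away toward the robot.

Call:
{"method": "drive_tool", "body": {
  "series": [
    [0,0,0,0],
    [0,0,0,0],
    [0,0,0,0],
    [0,0,0,0]
  ],
  "fingers": 56
}}

```text
time_s: 52.0
tcp_pos: [0.6014, 0.2113, 0.1077]
ee_rot: [[-0.821, 0.571, -0.0], [0.571, 0.821, -0.0], [0.0, -0.0, -1.0]]
wrist_force: [-0.2, 0.0, -0.3]
gripper_width: 0.637
```

Call:
{"method": "drive_tool", "body": {
  "series": [
    [0,0,-0.08,0],
    [0,0,-0.35,0],
    [0,0,-0.7,0],
    [0,0,-1,0],
    [0,0,-1,0],
    [0,0,-1,0]
  ]
}}

```text
time_s: 52.75
tcp_pos: [0.6009, 0.2111, 0.2279]
ee_rot: [[-0.821, 0.571, -0.001], [0.571, 0.821, 0.0], [0.001, -0.0, -1.0]]
wrist_force: [-0.3, -0.0, -0.1]
gripper_width: 0.643
```

Call:
{"method": "drive_tool", "body": {
  "series": [
    [0.3,-0.2,-0.2,0],
    [0.6,-0.4,-0.4,0],
    [0.9,-0.6,-0.5,0],
    [0.9,-0.6,-0.5,0],
    [0.9,-0.6,-0.5,0]
  ]
}}

```text
time_s: 53.38
tcp_pos: [0.4715, 0.2138, 0.2872]
ee_rot: [[-0.821, 0.57, -0.001], [0.57, 0.821, -0.001], [0.0, -0.001, -1.0]]
wrist_force: [0.1, -0.2, 0.6]
gripper_width: 0.644
```

```bash
python3 plan.py; python3 - <<'E'
from station import capture
import cv2,numpy as np
c=capture("scene")["color"]; t=capture("top")["color"]; cv2.imwrite("pics/s10.png",c); cv2.imwrite("pics/t10.png",t)
a=cv2.resize(c[120:360,220:440],None,fx=2,fy=2,interpolation=cv2.INTER_CUBIC)
b=cv2.resize(t[190:310,195:495],(800-440,144),interpolation=cv2.INTER_CUBIC)
b=cv2.resize(t[195:305,265:495],None,fx=1.56,fy=1.56,interpolation=cv2.INTER_CUBIC)
H=np.zeros((480,800,3),np.uint8); H[:,:440]=a; H[:b.shape[0],440:440+b.shape[1]]=b[:,:360]; cv2.imwrite("pics/v10.png",H)
E
```

```text
t 53.38 p [0.4715 0.2138 0.2872] yaw 145.23 w 56.0 F [ 0.1 -0.2  0.6] j [  42.   12.  -15.   -0.  -63. -167.]
```

View pics/v10.png

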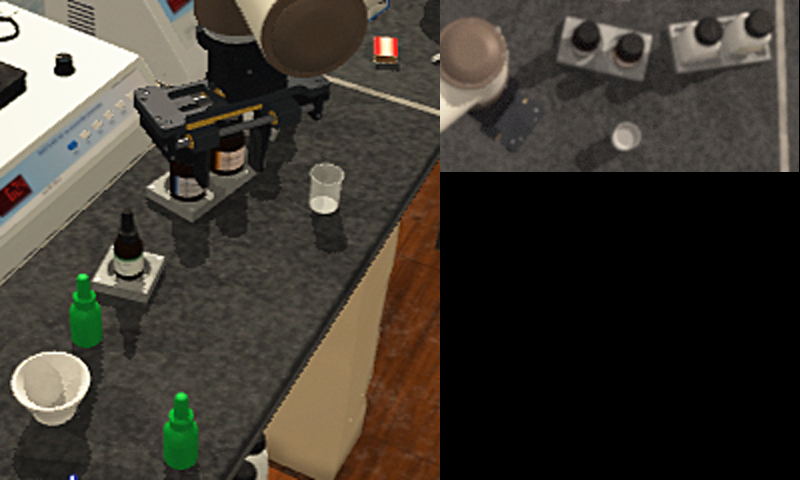

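All five bottles stand upright in their wells. The beaker's scene position (382,213) is the same as at the start, and the gripper is clear. Handing in.

```bash
python3 -c "
from station import order; print(order.finish_job())"
```

```text
the job is handed in; nothing more can be done
None
```

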